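# Close the battery bay with its quarter-turn fastener

## Robot

A 6-joint arm with a two-finger parallel gripper is mounted at the origin on a cart in front of the work surface, level with it; the furniture and walls round the work are solid. World frame = base frame: x ahead of the robot, y to its left, z up, the work surface at z = 0. Lengths are in m, angles in degrees, forces in N, time in s.
With the tool pointing down it reaches from about 0.3 to 0.775 m from the base axis. Payload 14.6 kg.
Tool frame: the origin (TCP) lies on the centre line of the jaws, within the pads' length; the fingertips stand 17 mm ahead of it and the grasp point (between the pads) lies 2 mm behind it; y points along the fingers, z is the direction in which the jaws open and shut, and the axes are right-handed (so a half turn about y gives the same grasp; the last joint's range is limited). The gripper opens to 94 mm and grips with 3 to 60 N. Pads are 16 mm wide; open, the fingers measure 119 mm over their backs; the gripper's body (75 mm by 177 mm) begins 78 mm behind the grasp point.
Start: joints at [70.554, 17.183, 87.147, -0, 75.671, -3.816], TCP at [0.148, 0.53, 0.186] pointing down, gripper open.
Joint ranges: [-173.82, 173.82], [-45.26, 126.66], [13.44, 144.39], [-59.66, 239.66], [0, 175.72], [-146.38, 146.38]. Speed limits (degrees/s): [127.2, 127.2, 147.25, 180, 180, 180].

## Interface

Orientations are given as a 3x3 rotation matrix whose columns are the frame's x, y, z axes.
In Python, from workcell import manip, camera, camera_model gives the robot as it stands.
- The arm moves only by the tool step_arm, never from a script. Its argument "plan" is one flat list of numbers, 7 for each row, row after row: the shift along the world's x, y, z in m, then the turn, a rotation vector about the world's x, y, z in degrees, then the gripper's target within -1 to 1 (fully open at 1, half-way at 0, shut at -1). In form: [x, y, z, ax, ay, az, grip, x, y, z, ax, ay, az, grip, ...]. A call has exactly 8 rows; each row is the pose to reach, as a shift and turn from the pose commanded when the call began; what a row does not reach only later rows make up. A row lasts 1/10 s, in which the tool goes at most 50 mm and 8.59 degrees, less where a joint would pass 70% of its speed; a pose out of reach is approached as far as the arm can. A call with a gripper value outside its range is refused whole. The fingers move at their own pace and stop on an object; "squeeze" is the grip in N (left out, the last holds). Time passes only in rows, so rows that repeat a pose let the fingers close, or fill a call up. It gives the time, the measured TCP pose, the force and the opening at its end, in the units of the state.
- manip.read_state(): the state, without advancing time (a new reading comes with each control period).
- camera(name): name is "scene" or "side" or "wrist"; returns (picture, depth): 384x512x3 uint8, red, green, blue; 384x512 float32, m along the optical axis (not along the pixel's ray), 0 where there is no reading.
- camera_model(name): a dict with "intrinsics" (3x3 intrinsics, pixels), "rvec" (rotation vector, rad) and "tvec" (3), from world to camera coordinates, as OpenCV has them; the wrist camera has in their place "hand_eye" (4x4, takes a point from camera to tool coordinates, whose origin is the TCP and whose axes are the tool frame's). Camera axes: x right, y down, z forward; pixel columns grow to the right and rows downward; lengths in m; the calibration is good to about 2 mm. A picture is of the moment at which its call begins: read the wrist's pose just before it. camera_model takes no time and is no camera call.
- manip.close_job(): hands the job in, once; it reports no verdict.
The state is a dict: "time_s": time; "joint_pos": joint angles; "qd": joint speeds; "effort": joint torques, N m; "ee_pos": TCP position; "ee_rot": TCP orientation; "wrist_force": force on the tool from outside, world axes, zero at the start; "wrist_torque": the same for the moment, N m; "width": opening from 0.0 (shut) to 1.0 (fully open).
Only numpy, scipy, OpenCV 4.12 (cv2) and the standard library are available. Lean on these libraries where they do the work, as an engineer would, in place of code of your own. Each camera call takes 0.05 s, during which the arm holds its last target.

## Task

The battery bay of the grey power unit stands open: put its loose cover back on, flat on the deck between the side guides, and slide it fully home under the keeper strip. Then push the cover's wing fastener down against its spring and turn it clockwise, about a quarter turn, until you feel its stop, and let go so that it springs up into its locked detent. Do it by feel without forcing the cover or the fastener, and leave the tape roll and the standing capacitor alone.

Things in the scene. Friction and masses are not known exactly. Their poses are not given: they have to be found in the camera images.
- case: Fixed grey sheet-steel power unit, 180x150x70 mm (x,y,z), origin at the centre of its underside, x from the binding posts to the keeper strip. Its flat top (deck, z 70 mm) has two openings: the battery bay, and a 42x40 mm one over the receptacle centred at x=-26.5, y=0. Aluminium side guides, 95 mm apart inside, x -66..60, stand up 6 mm, then flare out up to 14 mm.
- cover_home (a point): On the case: where cover_center lies when the cover is fully home; axes as the case. The tongue then butts on the web of the keeper strip, a bar across the deck (its near edge 56.5 mm ahead of this point, gap under it 5 mm, top 8 mm over the deck). Lay the cover on the deck about 14 mm short of home (toward case -x), then push it along case +x until it butts.
- cover_center (a point): Centre (6 mm up) of the loose cover: a flat pan 110x92x12 mm, 0.13 to 0.23 kg, lying upright; x is its length, pointing to its tongue (60 mm wide, 3 mm thick, at the foot of the end, reaching 10 mm past it: 65 mm from here). It fits between the guides with 1.5 mm play each side; its axes end parallel to the case's. Carry it by the wing.
- wing (a point): Centre of the black wing of the captive fastener, 38 mm long (its x), 9 mm thick (its y), 21.5 mm high, upright; on the cover, 32 mm from its centre toward -x and 35.5 mm above cover_center when not pushed. At turn 0 it lies along the cover's x. A 21 mm collar is under it, then a coil spring round the stem. Wing bottom to cover top: 19 mm unpushed, 5 mm fully down.
- fastener_push (a joint): How far the wing stud is pushed down, m: 0 up, 0.014 hard bottom. Spring: 4 N to start, 14 N at the bottom. A 29 mm cross-bar on the stem passes the receptacle slot at turn 0 and must be pushed 0.0115 or more to turn (about 12 N; firm bottom is right). Partly turned and released it rests at about 0.011; in the detent it springs up to about 0.0083.
- fastener (a joint): Turn of the wing on the cover, rad: 0 open (cross-bar and wing along cover x), growing clockwise seen from above. It turns lightly (0.15 Nm at most) and stays. The receptacle floats: its stop and detent lie anywhere from 1.05 to 1.85, not visible from outside; stop turning when the resisting moment rises (0.25 Nm is plenty), then let go. Past 0.9 it may be let go and regrasped.
- capacitor: Bystander: round capacitor can standing loose on its end on the bench between the cover and the equipment at the back, 25 mm across, 36 mm tall; origin at the centre of its underside.
- tape_roll: Bystander: roll of dark insulating tape, 62 mm across and 18 mm high, loose on the bench; origin at the centre of its underside.
Not all that is in view belongs to the job. Of the things shaped like the part that bears cover_center, the grey one is meant.

How it is judged (in metres and radians):
On the way:
1. the cover lies flat and fully home under the keeper strip, its fastener not yet turned (horizontal distance between cover_center and cover_home below 0.005 m and z of cover_center in the frame of cover_home below 0.003 m and value of joint fastener below 0.35 rad), for 0.2 s.
At the end, for the whole second after the job is handed in: The cover lies flat on the deck (within 3 mm) and fully home under the keeper (within 5 mm, 0.08 rad), and its fastener is turned (more than 0.9 rad) and has sprung up into the detent notch (push joint between 6 and 10 mm), at rest (horizontal distance between cover_center and cover_home below 0.005 m and z of cover_center in the frame of cover_home between -0.003 and 0.003 m and angle between the x axis of cover_center and the x axis of cover_home, either way round below 0.08 rad and value of joint fastener above 0.9 rad and value of joint fastener_push between 0.006 and 0.01 m and linear speed of cover below 0.01 m/s); the robot touches nothing.
It fails at once if the cover or its fastener is forced against the case (contact force above 75 N) (contact force between cover and case above 75 N).
It fails at once if the standing capacitor is moved more than 3 cm or knocked over (distance of capacitor from where it was at the start of the episode above 0.03 m or angle between capacitor's own z axis and vertical above 0.5 rad).
It fails at once if the tape roll is moved more than 3 cm (distance of tape_roll from where it was at the start of the episode above 0.03 m).
It also fails if it takes over 64 s, if anything falls off the work surface, if the arm or the gripper's body presses on something with over 40 N, if the wrist force passes 120 N, or if a joint passes its speed limit or range.

## Working session

There is one attempt and no reset: what is moved stays moved. The work goes in short steps, Python scripts to look and compute and a tool call to move; the robot and the scene stay as the last step left them, time stands still between calls to the robot, and variables do not carry over. Pictures are saved under pics/ and viewed, and the job is handed in when it is done.

Besides the shell and the picture viewer there is one more tool, called after "Emit:" as a command line: name --argument value ..., lists and objects as JSON in quotes. step_arm: Moves the arm, as the interface text tells. Its arguments: {"type":"object","properties":{"plan":{"type":"array"},"squeeze":{"type":"number"}},"required":["plan"]}

```bash
mkdir -p pics; ls
python3 - <<'E'
from workcell import manip,camera,camera_model
import cv2,numpy as np
s=manip.read_state();print({k:np.round(v,3).tolist() for k,v in s.items()})
for n in("scene","side","wrist"):
    p,d=camera(n);cv2.imwrite(f"pics/{n}0.png",cv2.cvtColor(p,cv2.COLOR_RGB2BGR));np.save(f"pics/{n}0.npy",d)
    print(n,camera_model(n))
E
```

```text
pics
{'time_s': 0.0, 'joint_pos': [70.555, 17.213, 87.182, -0.001, 75.669, -3.815], 'qd': [-0.084, 0.025, -0.03, 0.0, -0.023, 0.022], 'effort': [-0.001, -53.181, -35.274, 0.071, 0.024, -0.0], 'ee_pos': [0.148, 0.529, 0.185], 'ee_rot': [[0.963, -0.0, 0.269], [-0.269, -0.001, 0.963], [-0.0, -1.0, -0.001]], 'wrist_force': [-0.275, 0.016, 0.173], 'wrist_torque': [0.013, -0.016, 0.053], 'width': 0.998}
scene {'intrinsics': array([[349.25542694,   0.        , 253.80090137],
       [  0.        , 349.25542694, 190.73423391],
       [  0.        ,   0.        ,   1.        ]]), 'rvec': array([ 2.13641265, -1.21665141,  0.45025206]), 'tvec': array([-0.37714664,  0.33669242,  0.78155139])}
side {'intrinsics': array([[448.43388277,   0.        , 256.92748018],
       [  0.        , 448.43388277, 195.23817555],
       [  0.        ,   0.        ,   1.        ]]), 'rvec': array([ 2.10201969, -0.64219851,  0.34018444]), 'tvec': array([-0.51550995,  0.17680699,  1.40308094])}
wrist {'intrinsics': array([[279.61069543,   0.        , 252.5614966 ],
       [  0.        , 279.61069543, 191.40332453],
       [  0.        ,   0.        ,   1.        ]]), 'hand_eye': array([[ 2.71315812e-04,  9.61873561e-01,  2.73494385e-01,
        -8.02151066e-02],
       [-4.25398174e-04, -2.73494259e-01,  9.61873541e-01,
        -1.98628831e-01],
       [ 9.99999873e-01, -3.77315513e-04,  3.34975940e-04,
        -2.93805087e-04],
       [ 0.00000000e+00,  0.00000000e+00,  0.00000000e+00,
         1.00000000e+00]])}
```

View pics/scene0.png

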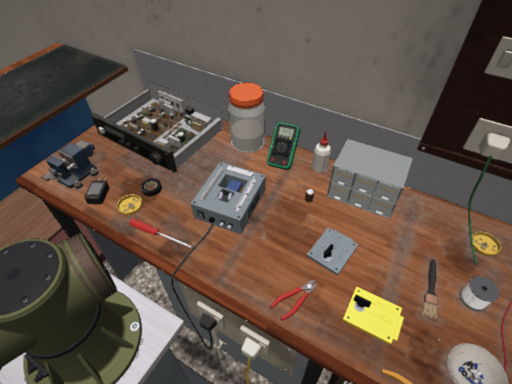

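View pics/side0.png

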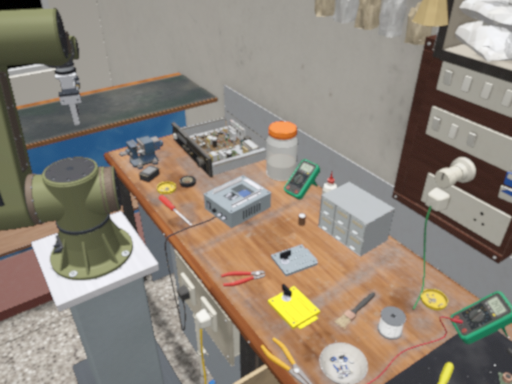

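View pics/wrist0.png

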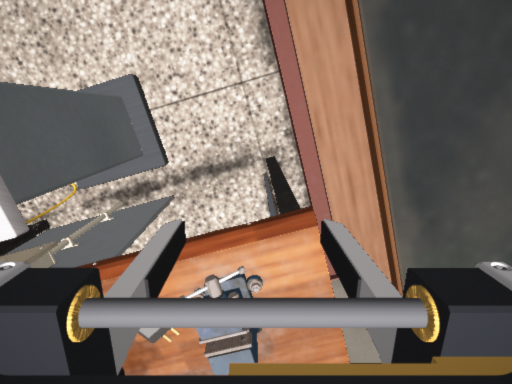

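Two things are shaped like the cover: the grey plate at scene (333,250) and the yellow plate at (373,315). The grey one is meant. The case is at (229,196), the capacitor at (309,195) and the dark tape roll at (151,186). Next is a close crop and first positions.

```bash
cat > h.py <<'E'
from workcell import manip,camera,camera_model
import cv2,numpy as np
def cam(n,s=None):
    m=camera_model(n);K=m["intrinsics"]
    if n=="wrist":
        T=np.eye(4);T[:3,:3]=s["ee_rot"];T[:3,3]=s["ee_pos"];T=T@m["hand_eye"]
    else:
        R=cv2.Rodrigues(m["rvec"])[0];T=np.eye(4);T[:3,:3]=R.T;T[:3,3]=-R.T@m["tvec"]
    return K,T
def ray(K,T,uv):
    d=T[:3,:3]@(np.linalg.inv(K)@np.array([uv[0],uv[1],1.]));return T[:3,3],d
def onplane(K,T,uv,z):
    o,d=ray(K,T,uv);return o+d*(z-o[2])/d[2]
def dep(K,T,uv,D):
    o,d=ray(K,T,uv);return o+d*D[int(uv[1]),int(uv[0])]
def cloud(K,T,D):
    v,u=np.mgrid[:D.shape[0],:D.shape[1]]
    p=np.stack([(u-K[0,2])/K[0,0]*D,(v-K[1,2])/K[1,1]*D,D],-1)
    P=p@T[:3,:3].T+T[:3,3];P[D==0]=np.nan;return P
def snap(n,tag):
    s=manip.read_state();p,d=camera(n);b=cv2.cvtColor(p,cv2.COLOR_RGB2BGR)
    cv2.imwrite(f"pics/{n}{tag}.png",b);np.save(f"pics/{n}{tag}.npy",d)
    K,T=cam(n,s);np.savez(f"pics/{n}{tag}.npz",K=K,T=T);return s,b,d,K,T
def load(n,tag):
    z=np.load(f"pics/{n}{tag}.npz");return cv2.imread(f"pics/{n}{tag}.png"),np.load(f"pics/{n}{tag}.npy"),z["K"],z["T"]
E
python3 - <<'E'
from h import *
b=cv2.imread("pics/scene0.png");D=np.load("pics/scene0.npy");K,T=cam("scene")
np.savez("pics/scene0.npz",K=K,T=T)
for nm,uv in dict(cover=(340,255),wing=(329,251),yellow=(380,325),case=(210,200),keeper=(247,180),capa=(309,192),tape=(151,183)).items(): print(nm,np.round(dep(K,T,uv,D),3))
c=cv2.resize(b[150:280,180:370],None,fx=4,fy=4,interpolation=cv2.INTER_CUBIC);cv2.imwrite("pics/crop0.png",c)
E
```

```text
cover [ 0.488 -0.407  0.015]
wing [ 0.463 -0.382  0.048]
yellow [ 0.365 -0.552  0.011]
case [ 0.435 -0.039  0.069]
keeper [ 0.55  -0.088  0.071]
capa [ 0.628 -0.252  0.037]
tape [0.44  0.201 0.006]
```

View pics/crop0.png

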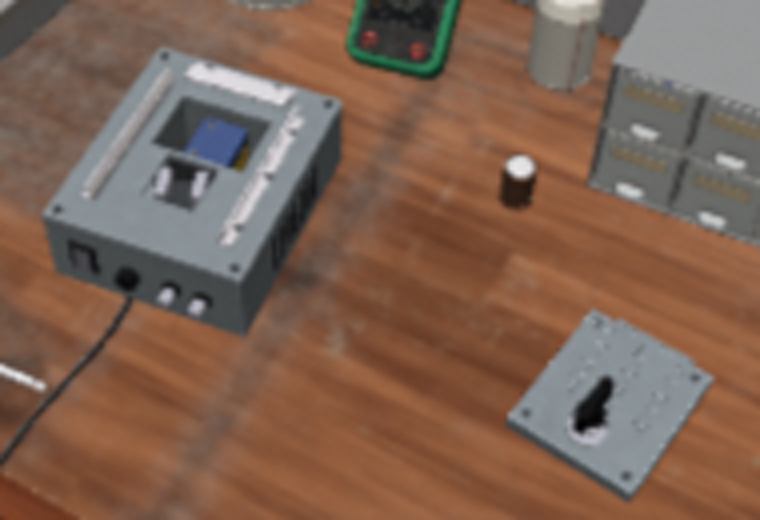

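The crop confirms it: a grey cover with a black wing, whose tongue end points to the upper right. The case's keeper strip is at its far end, around crop (240,85). I'll get rough poses from the corners.

Run:
```python
from h import *
b,D,K,T=load("scene","0")
f=lambda c:(c[0]/4+180-.4,c[1]/4+150-.4)
for z,L in((.07,[(165,50),(342,100),(247,295),(46,210)]),(.012,[(594,310),(713,377),(628,493),(508,417)])):
    P=np.array([onplane(K,T,f(c),z) for c in L]);print(np.round(P,3).tolist());print(np.round(P.mean(0),3))
    for i in range(4):
        e=P[i]-P[(i+1)%4];print(np.linalg.norm(e).round(3),np.degrees(np.arctan2(e[1],e[0])).round(1))
P=cloud(K,T,D);m=(b.max(2)<40);m[:235]=0;m[262:]=0;m[:,:318]=0;m[:,340:]=0
Q=P[m];Q=Q[Q[:,2]>.03];print(len(Q),Q.mean(0),Q.min(0),Q.max(0))
```

```text
[[0.575, 0.022, 0.07], [0.597, -0.122, 0.07], [0.411, -0.157, 0.07], [0.402, 0.001, 0.07]]
[ 0.496 -0.064  0.07 ]
0.145 98.5
0.189 10.7
0.158 -86.9
0.174 -173.3
[[0.557, -0.346, 0.012], [0.546, -0.435, 0.012], [0.437, -0.419, 0.012], [0.449, -0.331, 0.012]]
[ 0.497 -0.383  0.012]
0.09 83.0
0.11 -8.4
0.089 -97.8
0.109 172.4
59 [ 0.46126158 -0.3806213   0.04680782] [ 0.44650989 -0.38710897  0.03089704] [ 0.47959487 -0.37435608  0.05461223]
```

Emit:
step_arm --plan '[0.025,-0.041,0.008,0,0,3,1,0.05,-0.082,0.016,0,0,6,1,0.075,-0.123,0.024,0,0,9,1,0.1,-0.164,0.032,0,0,12,1,0.125,-0.205,0.04,0,0,15,1,0.15,-0.246,0.046,0,0,18,1,0.175,-0.287,0.05,0,0,21,1,0.2,-0.328,0.05,0,0,24,1]'

```text
time_s: 0.95
ee_pos: [0.3489, 0.1999, 0.2362]
ee_rot: [[0.989, 0.001, -0.148], [0.148, 0.001, 0.989], [0.001, -1.0, 0.0]]
wrist_force: [1.0, 0.5, 0.3]
width: 0.999
```

Emit:
step_arm --plan '[0.01,-0.043,0,0,0,0.5,1,0.02,-0.086,0,0,0,0.5,1,0.03,-0.129,0,0,0,0.5,1,0.04,-0.172,0,0,0,0.5,1,0.05,-0.215,-0.01,0,0,0.5,1,0.055,-0.255,-0.02,0,0,0.5,1,0.055,-0.264,-0.025,0,0,0.5,1,0.055,-0.264,-0.025,0,0,0.5,1]'

```text
time_s: 1.75
ee_pos: [0.4027, -0.0631, 0.2098]
ee_rot: [[0.988, -0.002, -0.152], [0.152, 0.0, 0.988], [-0.002, -1.0, 0.001]]
wrist_force: [-0.7, 0.2, -0.0]
width: 1.003
```

Run:
```python
from h import *
s,b,d,K,T=snap("wrist","1");print(s["time_s"],np.round(s["ee_pos"],4),np.round(s["joint_pos"],1))
```

```text
1.75 [ 0.4027 -0.0631  0.2098] [ -14.1   -2.6  106.1    0.    76.5 -112.8]
```

View pics/wrist1.png

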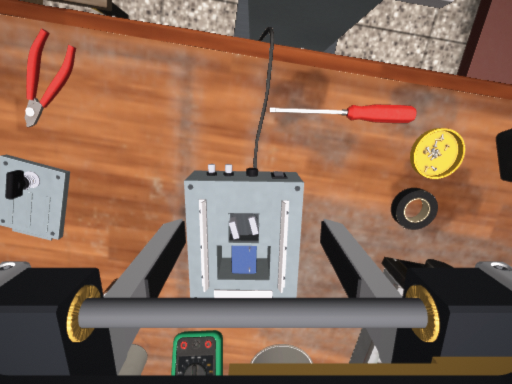

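The case lies at wrist (243,235) with the keeper at (243,294), and its guides are the white lines at columns 204 and 287. The cover is on the left. Now a zoom on the case.

Run:
```python
from h import *
b,D,K,T=load("wrist","1")
cv2.imwrite("pics/crop1.png",cv2.resize(b[160:304,170:320],None,fx=4,fy=4,interpolation=cv2.INTER_CUBIC))
```

```text
(no output)
```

View pics/crop1.png

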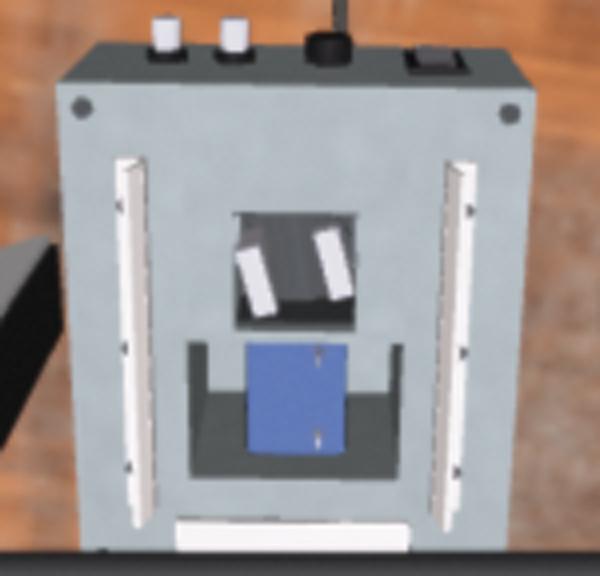

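```bash
cat > fit.py <<'E'
import numpy as np
def fit(A,B):
    A=np.array(A,float);B=np.array(B,float);a=A.mean(0);b=B.mean(0)
    U,S,V=np.linalg.svd((A-a).T@(B-b));R=V.T@np.diag([1,np.linalg.det(V.T@U.T)])@U.T
    t=b-R@a;return np.arctan2(R[1,0],R[0,0]),R,t,np.linalg.norm((A@R.T+t)-B,axis=1)
E
python3 - <<'E'
from h import *
from fit import fit
b,D,K,T=load("wrist","1")
# image left = case -y
M=[((57,84),(-90,-75)),((534,92),(-90,75)),((235,212),(-47.5,-20)),((356,214),(-47.5,20)),((354,330),(-5.5,20)),((236,330),(-5.5,-20)),((176,521),(62,-38)),((409,524),(62,38))]
f=lambda c:(c[0]/4+170-.4,c[1]/4+160-.4)
W=[onplane(K,T,f(c),.07 if i<6 else .078)[:2] for i,(c,_) in enumerate(M)]
print(np.round(W,4))
th,R,t,e=fit([np.array(m)/1e3 for _,m in M[:6]],W[:6]);print(np.degrees(th),t,e.round(4))
print("home",R@[.0055,0]+t)
Ri=R.T
for w in W[6:]:print("keeper in case",Ri@(w-t))
for c in((146,160),(155,505),(447,162),(433,520)): print("guide",(Ri@(onplane(K,T,f(c),.072)[:2]-t)).round(4))
for c in((115,245),(400,430),(300,180)):
  u=f(c);print("deck depth",dep(K,T,u,D))
E
```

```text
[[ 0.4174 -0.1472]
 [ 0.3975  0.    ]
 [ 0.451  -0.0871]
 [ 0.4458 -0.0485]
 [ 0.4863 -0.0427]
 [ 0.4922 -0.0814]
 [ 0.5621 -0.0923]
 [ 0.5512 -0.0136]]
7.859800666873489 [ 0.49557955 -0.06129032] [0.001  0.0015 0.0006 0.0005 0.0012 0.0008]
home [ 0.50102788 -0.06053819]
keeper in case [ 0.06161845 -0.03983061]
keeper in case [0.06167429 0.03967314]
guide [-0.0654 -0.0472]
guide [ 0.0596 -0.0478]
guide [-0.0661  0.0478]
guide [0.0642 0.0485]
deck depth [ 0.46788868 -0.12395496  0.07062151]
deck depth [ 0.52511799 -0.02018461  0.06250895]
deck depth [ 0.43734627 -0.06794182  0.06934585]
```

Case fit: centre (0.4956, -0.0613), yaw 7.9°. The guides, keeper and deck height all agree within about 1 mm. Next I move over the cover.

Emit:
step_arm --plan '[0,-0.045,0,0,0,-2,1,0,-0.09,0,0,0,-5,1,0,-0.135,0,0,0,-8,1,0,-0.18,0,0,0,-11,1,0,-0.225,-0.01,0,0,-14,1,0,-0.265,-0.02,0,0,-16,1,0,-0.305,-0.03,0,0,-16.5,1,0,-0.31,-0.03,0,0,-16.5,1]'

```text
time_s: 2.6
ee_pos: [0.4034, -0.3737, 0.1792]
ee_rot: [[0.991, -0.001, 0.134], [-0.134, 0.001, 0.991], [-0.002, -1.0, 0.001]]
wrist_force: [0.4, 0.3, 0.4]
width: 0.999
```

Run:
```python
from h import *
s,b,d,K,T=snap("wrist","2");print(s["time_s"],np.round(s["ee_pos"],4),np.round(s["joint_pos"],1))
cv2.imwrite("pics/crop2.png",cv2.resize(b[150:304,160:350],None,fx=4,fy=3.8,interpolation=cv2.INTER_CUBIC))
```

```text
2.6 [ 0.4034 -0.3737  0.1792] [ -46.6   17.5   87.6   -0.    75.  -128.9]
```

View pics/wrist2.png

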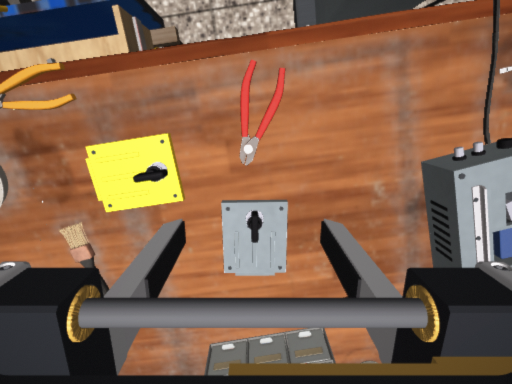

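View pics/crop2.png

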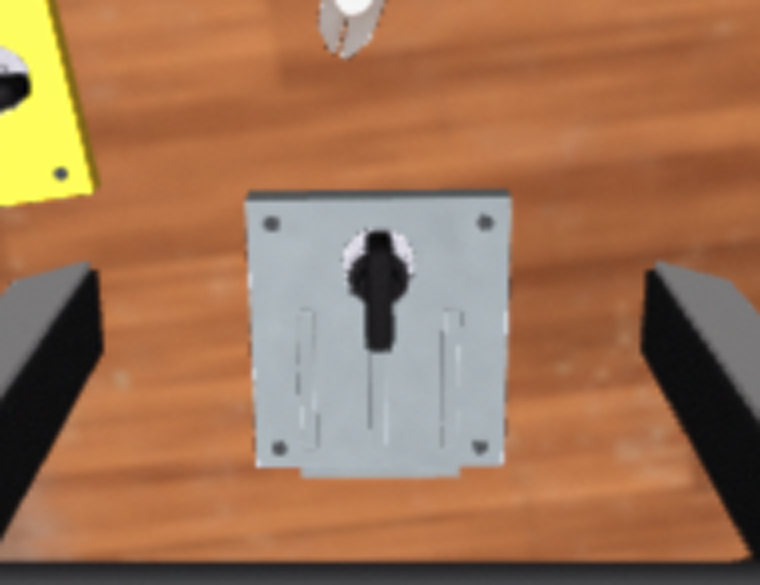

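The cover sits at wrist (255,237), tongue downward (world +x), with the wing lying along its length. I'm fitting its pose.

Run:
```python
from h import *
from fit import fit
b,D,K,T=load("wrist","2")
f=lambda c:(c[0]/4+160-.4,c[1]/3.8+150-.4)
M=[((246,199),(-55,-46)),((511,198),(-55,46)),((505,467),(55,46)),((257,467),(55,-46))]
W=[onplane(K,T,f(c),.012)[:2] for c,_ in M]
th,R,t,e=fit([np.array(m)/1e3 for _,m in M],W);print(np.degrees(th),t,e.round(4))
print("wing pred",R@[-.032,0]+t)
for c in((379,232),(379,350)):
  w=onplane(K,T,f(c),.052)[:2];print("wing end",w,R.T@(w-t))
P=cloud(K,T,D);m=(b.max(2)<45);m[:200]=0;m[245:]=0;m[:,245:]&=True;m[:,:243]=0;m[:,268:]=0
Q=P[m];q=Q[(Q[:,2]>.045)&(Q[:,2]<.06)];print(len(q),q.mean(0),(q[:,:2]-t)@R.mean()*0 if 0 else "", np.ptp((q[:,:2]-t)@R,axis=0),((q[:,:2]-t)@R).mean(0))
# scene check
b,D,K,T=load("scene","0")
g=lambda c:(c[0]/4+180-.4,c[1]/4+150-.4)
W=[onplane(K,T,g(c),.012)[:2] for c in [(508,417),(628+0,493-3)]]
print(W)
```

```text
-7.337729179580613 [ 0.49632928 -0.38334779] [0.0003 0.0007 0.0003 0.0004]
wing pred [ 0.46459134 -0.37926082]
wing end [ 0.44027153 -0.37645197] [-0.05647939 -0.00032022]
wing end [ 0.48190715 -0.38201661] [-0.01447404 -0.00052169]
171 [ 0.46182685 -0.37953536  0.05147067]  [0.03555736 0.00765904] [-0.03470679 -0.00062536]
[array([ 0.44896484, -0.33115329]), array([ 0.43891086, -0.41834546])]
```

The cover is at (0.4963, -0.3833) with yaw -7.3°, and the residual is under 1 mm. The wing is at about (0.464, -0.3795). I'll descend with the fingertips staying above the collar.

Emit:
step_arm --plan '[0.03,-0.003,-0.02,0,0,0.4,1,0.06,-0.006,-0.04,0,0,0.4,1,0.0605,-0.006,-0.075,0,0,0.4,0.6,0.0605,-0.006,-0.1,0,0,0.4,0.2,0.0605,-0.006,-0.12,0,0,0.4,-0.2,0.0605,-0.006,-0.129,0,0,0.4,-0.4,0.0605,-0.006,-0.129,0,0,0.4,-0.5,0.0605,-0.006,-0.129,0,0,0.4,-0.6]' --squeeze 20

```text
time_s: 3.45
ee_pos: [0.4646, -0.378, 0.053]
ee_rot: [[0.992, 0.001, 0.125], [-0.125, -0.001, 0.992], [0.001, -1.0, -0.001]]
wrist_force: [-0.0, -0.3, 1.4]
width: 0.528
```

Run:
```python
from h import *
s,b,d,K,T=snap("wrist","3");print(s["time_s"],np.round(s["ee_pos"],4),s["width"])
s,b,d,K,T=snap("scene","3")
cv2.imwrite("pics/crop3.png",cv2.resize(b[180:290,270:400],None,fx=5,fy=5,interpolation=cv2.INTER_CUBIC))
```

```text
3.45 [ 0.4646 -0.378   0.053 ] 0.5275754426134733
```

View pics/wrist3.png

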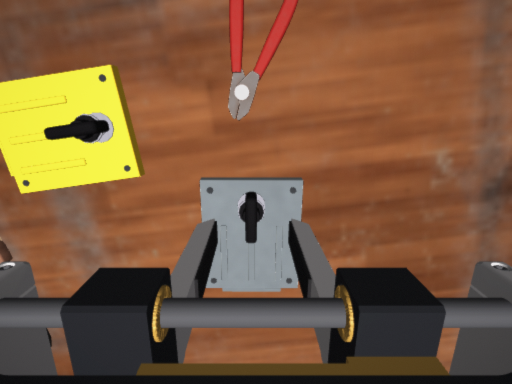

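View pics/crop3.png

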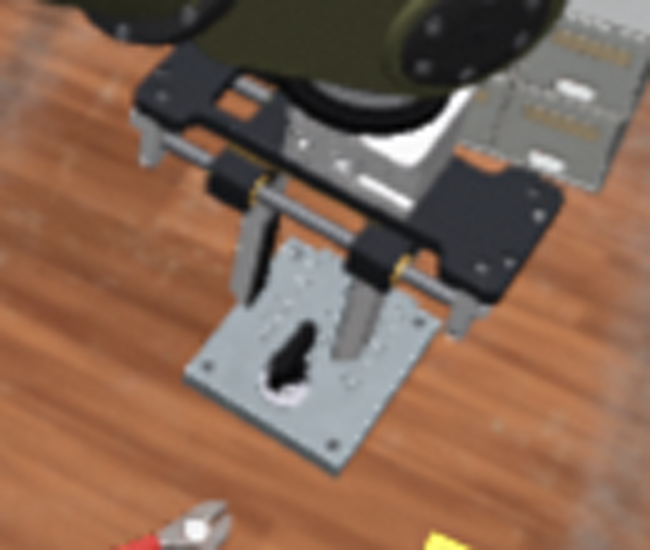

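Run:
```python
from h import *
b,D,K,T=load("wrist","3")
for uv in((251,193.5),(251,242),(246,225),(257,225)):print(onplane(K,T,uv,.052).round(4))
P=cloud(K,T,D);print(P[225,251],P[235,251],P[200,251])
print(P[222,205],P[222,302],P[235,200])
```

```text
[ 0.4427 -0.3766  0.052 ]
[ 0.482  -0.3816  0.052 ]
[ 0.4673 -0.3836  0.052 ]
[ 0.4683 -0.3752  0.052 ]
[ 0.46756023 -0.37976869  0.05242316] [ 0.47590159 -0.38083531  0.05229331] [ 0.44812687 -0.37729546  0.05076679]
[ 0.45072499 -0.40826218  0.07857001] [ 0.45900472 -0.34427468  0.07803813] [ 0.45082681 -0.40793473  0.09876465]
```

Wing centre is (0.4624, -0.379) and the TCP is within 2 mm of it. I'll adjust slightly and close.

Emit:
step_arm --plan '[-0.002,-0.001,-0.003,0,0,0,-0.7,-0.002,-0.001,-0.003,0,0,0,-0.85,-0.002,-0.001,-0.003,0,0,0,-1,-0.002,-0.001,-0.003,0,0,0,-1,-0.002,-0.001,-0.003,0,0,0,-1,-0.002,-0.001,-0.003,0,0,0,-1,-0.002,-0.001,-0.003,0,0,0,-1,-0.002,-0.001,-0.003,0,0,0,-1]' --squeeze 45

```text
time_s: 4.35
ee_pos: [0.4616, -0.3794, 0.0485]
ee_rot: [[0.992, -0.0, 0.126], [-0.126, 0.0, 0.992], [-0.0, -1.0, 0.0]]
wrist_force: [-0.5, -0.8, -0.5]
width: 0.002
```

Run:
```python
from h import *
s,b,d,K,T=snap("wrist","4");print(s["time_s"],np.round(s["ee_pos"],4),s["width"],s["wrist_force"])
```

```text
4.35 [ 0.4616 -0.3794  0.0485] 0.002004155863579815 [-0.5329467  -0.80529351 -0.47873223]
```

View pics/wrist4.png

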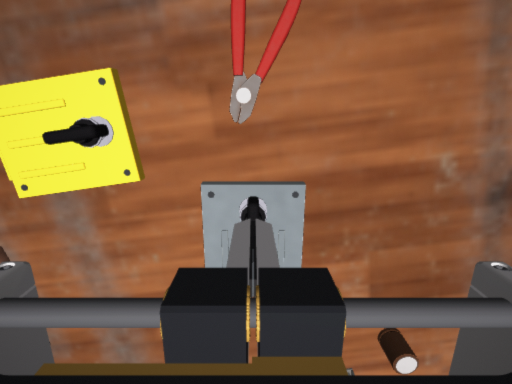

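Run:
```python
from h import *
s,b,d,K,T=snap("scene","5");print(s["width"])
c=cv2.resize(b[190:290,280:400],None,fx=4,fy=4,interpolation=cv2.INTER_CUBIC)
w,D,K,T=load("wrist","4")
c2=cv2.resize(w[170:270,190:310],None,fx=4,fy=4,interpolation=cv2.INTER_CUBIC)
cv2.imwrite("pics/crop5.png",cv2.resize(np.vstack([c,c2]),None,fx=.74,fy=.74))
```

```text
0.009597089414001994
```

View pics/crop5.png

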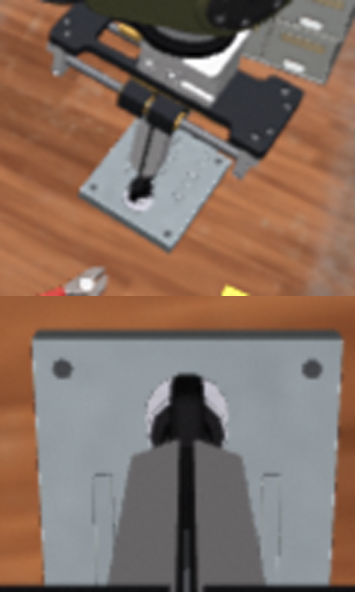

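Run:
```python
from h import *
w,D,K,T=load("wrist","4")
Ti=np.linalg.inv(T)
for z in(.0315,.0485,.06,.08):
  for dx in(-.008,0):
    p=Ti@[.4616+dx,-.3794,z,1];q=K@p[:3];print(z,dx,(q[:2]/q[2]).round(1))
P=cloud(K,T,D)
for r in range(200,268,6):print(r,P[r,253].round(4),P[r,246].round(4),P[r,241].round(4))
```

```text
0.0315 -0.008 [251.5 204.4]
0.0315 0 [252.7 213.5]
0.0485 -0.008 [251.4 211.5]
0.0485 0 [252.7 221.3]
0.06 -0.008 [251.3 217. ]
0.06 0 [252.7 227.3]
0.08 -0.008 [251.2 228.2]
0.08 0 [252.8 239.5]
200 [ 0.4459 -0.3772  0.0446] [ 0.455  -0.3845  0.0134] [ 0.4551 -0.389   0.0115]
206 [ 0.4488 -0.3776  0.0503] [ 0.4549 -0.3841  0.0301] [ 0.4598 -0.3895  0.0139]
212 [ 0.4528 -0.3781  0.0522] [ 0.4591 -0.3846  0.0328] [ 0.4597 -0.3889  0.0297]
218 [ 0.4579 -0.3787  0.0512] [ 0.4611 -0.3847  0.0412] [ 0.4642 -0.3894  0.0317]
224 [ 0.4533 -0.3782  0.0741] [ 0.4511 -0.3825  0.078 ] [ 0.4509 -0.3858  0.0775]
230 [ 0.453  -0.3782  0.0846] [ 0.4508 -0.3822  0.0882] [ 0.4509 -0.3854  0.0871]
236 [ 0.4528 -0.3782  0.0938] [ 0.4513 -0.3821  0.096 ] [ 0.4509 -0.3851  0.0959]
242 [ 0.4532 -0.3782  0.101 ] [ 0.4511 -0.3819  0.1042] [ 0.4508 -0.3847  0.104 ]
248 [ 0.4535 -0.3783  0.1077] [ 0.4515 -0.3818  0.1107] [ 0.451  -0.3845  0.111 ]
254 [ 0.4532 -0.3783  0.1149] [ 0.4512 -0.3816  0.1179] [ 0.4513 -0.3842  0.1172]
260 [ 0.453  -0.3782  0.1216] [ 0.4509 -0.3814  0.1244] [ 0.4514 -0.384   0.123 ]
266 [ 0.4529 -0.3782  0.1274] [ 0.4519 -0.3815  0.1283] [ 0.4508 -0.3837  0.1298]
```

Run:
```python
from h import *
for tag in("3","5"):
    b,D,K,T=load("scene",tag);P=cloud(K,T,D)
    m=(np.hypot(P[...,0]-.46,P[...,1]+.379)<.08)&(P[...,2]>.02)&(P[...,2]<.11)
    ys,xs=np.nonzero(m)
    for y in range(ys.min(),ys.max()+1):
        r=xs[ys==y]
        if len(r):print(tag,y,[(int(x),P[y,x].round(3).tolist(),b[y,x].tolist()) for x in (r[0],r[len(r)//2],r[-1])])
```

```text
3 229 [(324, [0.474, -0.355, 0.11], [26, 35, 50]), (324, [0.474, -0.355, 0.11], [26, 35, 50]), (324, [0.474, -0.355, 0.11], [26, 35, 50])]
3 230 [(323, [0.47, -0.354, 0.109], [15, 16, 19]), (323, [0.47, -0.354, 0.109], [15, 16, 19]), (323, [0.47, -0.354, 0.109], [15, 16, 19])]
3 231 [(317, [0.461, -0.343, 0.108], [115, 120, 134]), (318, [0.461, -0.345, 0.11], [128, 126, 126]), (323, [0.469, -0.355, 0.107], [21, 22, 24])]
3 232 [(316, [0.46, -0.341, 0.104], [80, 101, 140]), (318, [0.459, -0.346, 0.109], [128, 127, 127]), (323, [0.472, -0.355, 0.099], [36, 34, 33])]
3 233 [(316, [0.461, -0.341, 0.098], [93, 108, 137]), (320, [0.458, -0.352, 0.109], [111, 109, 110]), (323, [0.474, -0.355, 0.093], [51, 49, 46])]
3 234 [(316, [0.46, -0.342, 0.096], [98, 111, 137]), (320, [0.461, -0.351, 0.101], [94, 93, 93]), (323, [0.475, -0.355, 0.087], [61, 57, 55])]
3 235 [(316, [0.46, -0.343, 0.092], [108, 115, 134]), (319, [0.458, -0.35, 0.1], [128, 126, 127]), (322, [0.471, -0.354, 0.088], [27, 25, 24])]
3 236 [(316, [0.459, -0.343, 0.089], [113, 118, 131]), (320, [0.459, -0.353, 0.096], [71, 70, 7
[... 5534 characters left out ...]
], [119, 112, 109]), (327, [0.453, -0.381, 0.051], [22, 21, 22]), (331, [0.47, -0.387, 0.032], [92, 87, 84])]
5 254 [(323, [0.447, -0.373, 0.048], [125, 118, 116]), (327, [0.455, -0.381, 0.044], [16, 14, 16]), (331, [0.468, -0.388, 0.031], [126, 118, 117])]
5 255 [(323, [0.45, -0.373, 0.039], [129, 121, 121]), (327, [0.457, -0.381, 0.037], [10, 9, 10]), (331, [0.467, -0.389, 0.029], [112, 106, 105])]
5 256 [(323, [0.448, -0.374, 0.039], [110, 102, 103]), (327, [0.456, -0.382, 0.033], [47, 43, 44]), (330, [0.463, -0.388, 0.029], [124, 116, 118])]
5 257 [(323, [0.447, -0.375, 0.036], [135, 125, 127]), (326, [0.456, -0.38, 0.028], [107, 101, 102]), (329, [0.458, -0.387, 0.03], [187, 177, 178])]
```

Both views show the fingertips at z≈0.07 while the reported TCP is at 0.0485, and the jaws shut to 0. So they closed above the wing (top at 0.052), and the stated "tips 17 mm ahead of the TCP" doesn't match what I see. I'll measure the tip offset properly.

Run:
```python
from h import *
w,D,K,T=load("wrist","4");P=cloud(K,T,D)
for c in(238,242,246,258,262,266):print(c,[(r,P[r,c][2].round(4),P[r,c][0].round(4)) for r in range(216,226)])
s=manip.read_state();print(s["ee_pos"],s["joint_pos"])
```

```text
238 [(216, np.float64(0.0118), np.float64(0.4695)), (217, np.float64(0.0127), np.float64(0.4702)), (218, np.float64(0.0104), np.float64(0.472)), (219, np.float64(0.0097), np.float64(0.4732)), (220, np.float64(0.0122), np.float64(0.4732)), (221, np.float64(0.0118), np.float64(0.4743)), (222, np.float64(0.012), np.float64(0.4752)), (223, np.float64(0.0757), np.float64(0.4507)), (224, np.float64(0.0774), np.float64(0.4507)), (225, np.float64(0.0795), np.float64(0.4505))]
242 [(216, np.float64(0.0316), np.float64(0.4626)), (217, np.float64(0.0322), np.float64(0.4632)), (218, np.float64(0.0315), np.float64(0.4644)), (219, np.float64(0.0319), np.float64(0.4651)), (220, np.float64(0.0313), np.float64(0.4662)), (221, np.float64(0.0718), np.float64(0.4511)), (222, np.float64(0.0745), np.float64(0.4508)), (223, np.float64(0.0762), np.float64(0.4508)), (224, np.float64(0.0775), np.float64(0.4509)), (225, np.float64(0.0791), np.float64(0.451))]
246 [(216, np.float64(0.0395), np.float64(0.46)), (217, np.float64(0.0422), np.float64(0.4599)), (218, np.float64(0.0412), np.float64(0.4611)), (219, np.
[... 1176 characters left out ...]
, np.float64(0.0775), np.float64(0.4526)), (225, np.float64(0.0779), np.float64(0.4531))]
266 [(216, np.float64(0.0288), np.float64(0.4661)), (217, np.float64(0.0292), np.float64(0.4669)), (218, np.float64(0.0119), np.float64(0.4746)), (219, np.float64(0.0105), np.float64(0.4761)), (220, np.float64(0.0115), np.float64(0.4766)), (221, np.float64(0.0127), np.float64(0.4771)), (222, np.float64(0.0739), np.float64(0.453)), (223, np.float64(0.0759), np.float64(0.4529)), (224, np.float64(0.0777), np.float64(0.4529)), (225, np.float64(0.0785), np.float64(0.4532))]
[ 0.46166561 -0.37934746  0.048529  ] [-4.29204390e+01  3.11947496e+01  8.66226295e+01 -2.25558858e-03
  6.21841403e+01 -1.25689428e+02]
```

Measured: the tips end about 20 mm *behind* the reported TCP (z 0.069 against 0.0485). I'm using that figure. I'll open, go down 25 mm and check.

Emit:
step_arm --plan '[0,0,0,0,0,0,-0.3,0,0,0,0,0,0,-0.3,0,0,0,0,0,0,-0.3,0,0,-0.005,0,0,0,-0.3,0,0,-0.012,0,0,0,-0.3,0,0,-0.019,0,0,0,-0.3,0,0,-0.025,0,0,0,-0.3,0,0,-0.025,0,0,0,-0.3]'

```text
time_s: 5.25
ee_pos: [0.4613, -0.379, 0.0223]
ee_rot: [[0.992, -0.001, 0.126], [-0.126, 0.001, 0.992], [-0.001, -1.0, 0.001]]
wrist_force: [-0.1, 0.9, 0.7]
width: 0.349
```

Run:
```python
from h import *
s,b,D,K,T=snap("wrist","6");print(s["time_s"],np.round(s["ee_pos"],4),s["width"],s["wrist_force"])
P=cloud(K,T,D)
for c in(228,232,270,274,278):print(c,[(r,P[r,c][2].round(4),P[r,c][0].round(4)) for r in range(200,230,2)])
cv2.imwrite("pics/crop6.png",cv2.resize(b[165:280,180:330],None,fx=4,fy=4,interpolation=cv2.INTER_CUBIC))
```

```text
5.25 [ 0.4613 -0.379   0.0223] 0.34949532986614107 [-0.14693362  0.90230255  0.70871472]
228 [(200, np.float64(0.0115), np.float64(0.4452)), (202, np.float64(0.0122), np.float64(0.4466)), (204, np.float64(0.0108), np.float64(0.4487)), (206, np.float64(0.0133), np.float64(0.4495)), (208, np.float64(0.0119), np.float64(0.4517)), (210, np.float64(0.0117), np.float64(0.4534)), (212, np.float64(0.0121), np.float64(0.4549)), (214, np.float64(0.0118), np.float64(0.4567)), (216, np.float64(0.0102), np.float64(0.459)), (218, np.float64(0.0109), np.float64(0.4604)), (220, np.float64(0.0099), np.float64(0.4625)), (222, np.float64(0.0451), np.float64(0.4505)), (224, np.float64(0.0467), np.float64(0.4512)), (226, np.float64(0.0464), np.float64(0.4528)), (228, np.float64(0.0469), np.float64(0.4541))]
232 [(200, np.float64(0.0114), np.float64(0.4457)), (202, np.float64(0.012), np.float64(0.4471)), (204, np.float64(0.0119), np.float64(0.4488)), (206, np.float64(nan), np.float64(nan)), (208, np.float64(0.0125), np.float64(0.4519)), (210, np.float64(0.0113), np.float64(0.4539)), (212, np.float64(0.012
[... 1818 characters left out ...]
00, np.float64(0.0118), np.float64(0.4501)), (202, np.float64(0.0114), np.float64(0.4519)), (204, np.float64(0.0116), np.float64(0.4535)), (206, np.float64(0.0097), np.float64(0.4558)), (208, np.float64(0.0126), np.float64(0.4564)), (210, np.float64(0.0105), np.float64(0.4589)), (212, np.float64(0.0113), np.float64(0.4602)), (214, np.float64(0.0117), np.float64(0.4618)), (216, np.float64(0.0115), np.float64(0.4635)), (218, np.float64(0.011), np.float64(0.4654)), (220, np.float64(0.0114), np.float64(0.467)), (222, np.float64(0.0448), np.float64(0.4549)), (224, np.float64(0.0477), np.float64(0.4551)), (226, np.float64(0.0516), np.float64(0.4549)), (228, np.float64(0.0538), np.float64(0.4553))]
```

View pics/crop6.png

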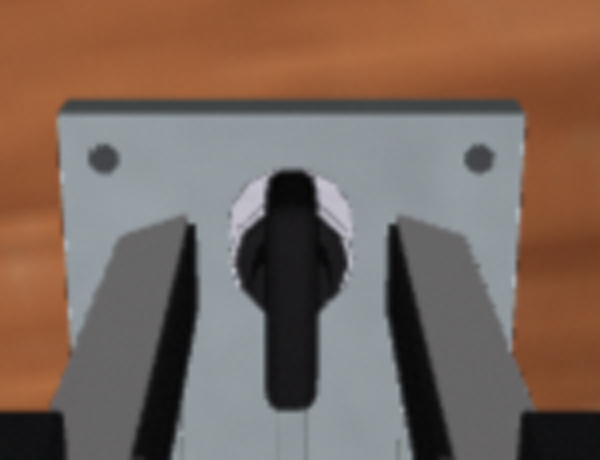

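The tips now straddle the wing at z≈0.043. I'll go down 9 mm more and close.

Emit:
step_arm --plan '[0,0,-0.005,0,0,0,-0.3,0,0,-0.009,0,0,0,-0.5,0,0,-0.009,0,0,0,-0.7,0,0,-0.009,0,0,0,-0.85,0,0,-0.009,0,0,0,-1,0,0,-0.009,0,0,0,-1,0,0,-0.009,0,0,0,-1,0,0,-0.009,0,0,0,-1]'

```text
time_s: 6.1
ee_pos: [0.4617, -0.3794, 0.0146]
ee_rot: [[0.992, 0.0, 0.126], [-0.126, -0.0, 0.992], [0.0, -1.0, -0.0]]
wrist_force: [-0.2, -0.3, 0.4]
width: 0.093
```

Run:
```python
from h import *
s=manip.read_state();print(s["time_s"],np.round(s["ee_pos"],4),s["width"],s["wrist_force"],s["wrist_torque"])
```

```text
6.1 [ 0.4617 -0.3794  0.0146] 0.09265264718416018 [-0.20038697 -0.28410305  0.43560109] [ 1.46704731e-02 -7.44789931e-02  4.46418910e-05]
```

Width 8.7 mm matches the wing, so the grasp holds. Lifting, then swinging over.

Emit:
step_arm --plan '[0,0,0.003,0,0,0,-1,0,0,0.012,0,0,0,-1,0,0,0.03,0,0,0,-1,0,0,0.055,0,0,0,-1,0,0,0.08,0,0,0,-1,0,0,0.1,0,0,0,-1,0,0,0.12,0,0,0,-1,0,0,0.12,0,0,0,-1]' --squeeze 55

```text
time_s: 6.9
ee_pos: [0.4625, -0.3802, 0.1378]
ee_rot: [[0.992, 0.004, 0.126], [-0.126, -0.003, 0.992], [0.004, -1.0, -0.003]]
wrist_force: [1.3, 0.0, -1.8]
width: 0.093
```

Run:
```python
from h import *
s,b,D,K,T=snap("wrist","7");print(s["time_s"],np.round(s["ee_pos"],4),s["width"],s["wrist_force"],s["wrist_torque"])
```

```text
6.9 [ 0.4625 -0.3802  0.1378] 0.09276471199976143 [ 1.28403536  0.0332614  -1.79614819] [ 0.01873462  0.0493412  -0.01427912]
```

View pics/wrist7.png

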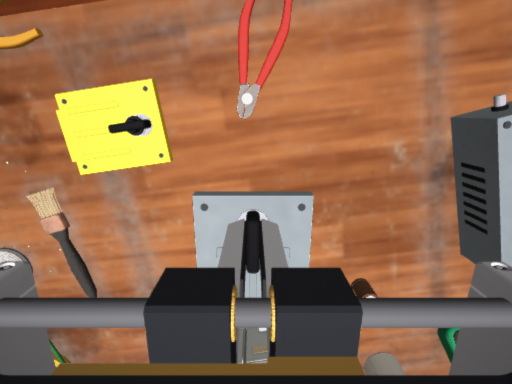

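The cover is held squarely (back edge at row 194). I'll swing it over the case.

Emit:
step_arm --plan '[-0.001,0.025,0,0,0,1,-1,-0.003,0.07,0,0,0,3,-1,-0.004,0.115,0,0,0,5,-1,-0.006,0.16,0,0,0,7.5,-1,-0.008,0.205,0,0,0,10,-1,-0.009,0.25,0,0,0,12.5,-1,-0.01,0.29,0,0,0,14.5,-1,-0.01,0.313,0,0,0,15.2,-1]'

```text
time_s: 7.75
ee_pos: [0.4507, -0.0638, 0.1336]
ee_rot: [[0.99, -0.002, -0.142], [0.142, 0.001, 0.99], [-0.001, -1.0, 0.001]]
wrist_force: [-0.2, -0.2, -2.8]
width: 0.09
```

Emit:
step_arm --plan '[0,0,0,0,0,0,-1,0,0,0,0,0,0,-1,0,0,0,0,0,0,-1,0,0,0,0,0,0,-1,0,0,0,0,0,0,-1,0,0,0,0,0,0,-1,0,0,0,0,0,0,-1,0,0,0,0,0,0,-1]'

```text
time_s: 8.55
ee_pos: [0.4517, -0.0665, 0.1345]
ee_rot: [[0.99, 0.0, -0.138], [0.138, -0.0, 0.99], [0.0, -1.0, -0.0]]
wrist_force: [0.1, 1.1, -1.6]
width: 0.09
```

Run:
```python
from h import *
s,b,D,K,T=snap("wrist","8");print(s["time_s"],np.round(s["ee_pos"],4),np.round(s["ee_rot"],4).tolist(),s["width"],s["wrist_force"],s["wrist_torque"])
cv2.imwrite("pics/crop8.png",cv2.resize(b[160:300,165:345],None,fx=4,fy=4,interpolation=cv2.INTER_CUBIC))
s,b,D,K,T=snap("scene","8")
cv2.imwrite("pics/crop8s.png",cv2.resize(b[130:250,170:310],None,fx=5,fy=5,interpolation=cv2.INTER_CUBIC))
```

```text
8.55 [ 0.4517 -0.0665  0.1345] [[0.9904, 0.0, -0.1385], [0.1385, -0.0, 0.9904], [0.0, -1.0, -0.0]] 0.09018255806601509 [ 0.11564254  1.05057759 -1.57502168] [ 0.0355705   0.11532079 -0.01157708]
```

View pics/crop8.png

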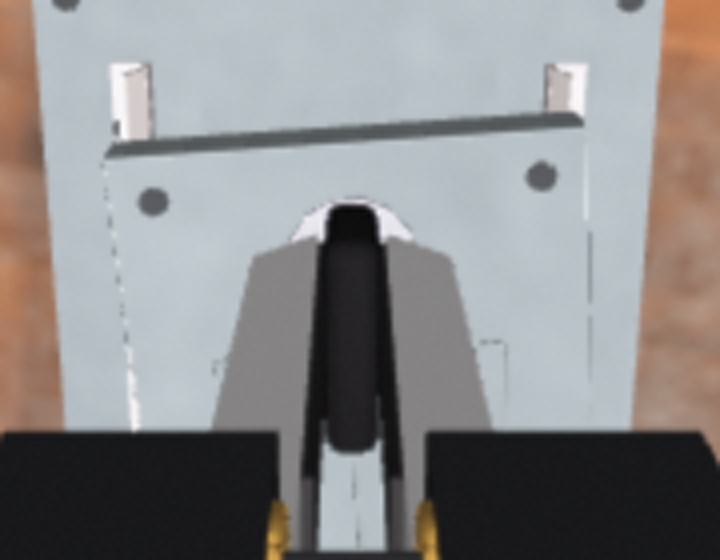

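View pics/crop8s.png

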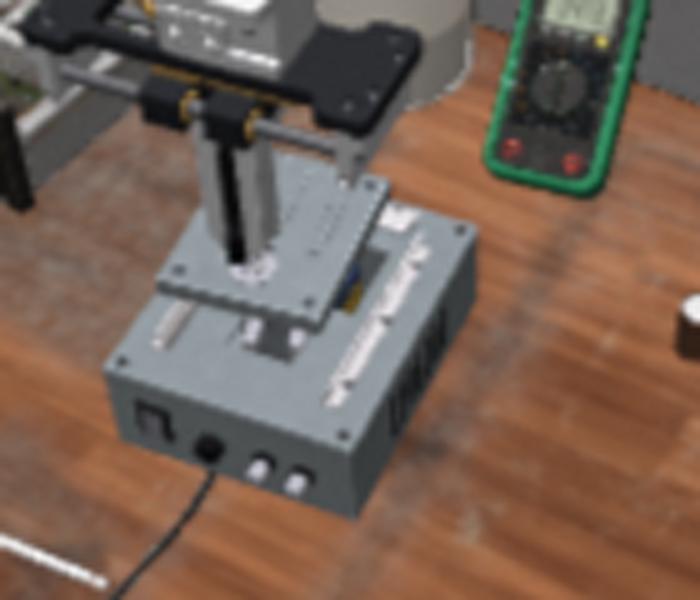

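The cover has yawed a few degrees relative to the wing during the swing (back edge runs crop (105,155)→(583,122)). I'll measure its tilt and yaw.

```bash
cat > cov.py <<'E'
from h import *
def meas(tag,boxes,corners):
    b,D,K,T=load("wrist",tag);P=cloud(K,T,D)
    Q=np.vstack([P[r0:r1,c0:c1].reshape(-1,3) for r0,r1,c0,c1 in boxes]);Q=Q[~np.isnan(Q[:,0])]
    A=np.c_[Q[:,:2]-Q[:,:2].mean(0),np.ones(len(Q))];co,*_=np.linalg.lstsq(A,Q[:,2],rcond=None)
    m=Q[:,:2].mean(0);n=np.array([-co[0],-co[1],1]);p0=np.array([*m,co[2]])
    print("slopes x,y deg",np.degrees(co[:2]).round(2),"z",co[2].round(4),"res",np.std(A@co-Q[:,2]).round(4))
    W=[]
    for uv in corners:
        o,d=ray(K,T,uv);W.append(o+d*(n@(p0-o))/(n@d))
    return np.array(W)
E
python3 - <<'E'
from cov import *
f=lambda c:(c[0]/4+165-.4,c[1]/4+160-.4)
W=meas("8",[(202,230,200,222),(200,230,287,306),(199,207,215,300)],[f((105,158)),f((584,125))])
print(W.round(4));v=W[1]-W[0];print("len",np.linalg.norm(v),"yaw",np.degrees(np.arctan2(-v[0],v[1])))
y=np.arctan2(-v[0],v[1]);print("center",W.mean(0)[:2]+.055*np.array([np.cos(y),np.sin(y)]))
E
```

```text
slopes x,y deg [-0.42 -0.01] z 0.1316 res 0.0006
[[ 0.4414 -0.115   0.1316]
 [ 0.4225 -0.0267  0.1317]]
len 0.09030882637497566 yaw 12.075093242666055
center [ 0.4857381  -0.05930958]
```

The cover is flat within 0.4° and 92 mm wide as expected, but its yaw is 12.1° against the case's 7.9°. I'll turn the tool -4.2° and lower to just above the guides.

Emit:
step_arm --plan '[0,0,0,0,0,-1.5,-1,0,0,0,0,0,-3,-1,0,-0.001,-0.006,0,0,-4.2,-1,0,-0.001,-0.014,0,0,-4.2,-1,0,-0.001,-0.022,0,0,-4.2,-1,0,-0.001,-0.029,0,0,-4.2,-1,0,-0.001,-0.032,0,0,-4.2,-1,0,-0.001,-0.032,0,0,-4.2,-1]'

```text
time_s: 9.45
ee_pos: [0.4515, -0.0673, 0.102]
ee_rot: [[0.998, -0.001, -0.066], [0.066, 0.0, 0.998], [-0.001, -1.0, 0.0]]
wrist_force: [0.0, -0.4, -1.7]
width: 0.091
```

Run:
```python
from h import *
s,b,D,K,T=snap("wrist","9");print(s["time_s"],np.round(s["ee_pos"],4),np.round(s["ee_rot"],4).tolist(),s["width"],s["wrist_force"],s["wrist_torque"])
cv2.imwrite("pics/crop9.png",cv2.resize(b[150:300,165:345],None,fx=4,fy=4,interpolation=cv2.INTER_CUBIC))
```

```text
9.45 [ 0.4515 -0.0673  0.102 ] [[0.9978, -0.0009, -0.0658], [0.0658, 0.0002, 0.9978], [-0.0009, -1.0, 0.0003]] 0.09069489274423867 [ 0.04953152 -0.43478187 -1.65490196] [ 0.00038592  0.05433866 -0.01234491]
```

View pics/crop9.png

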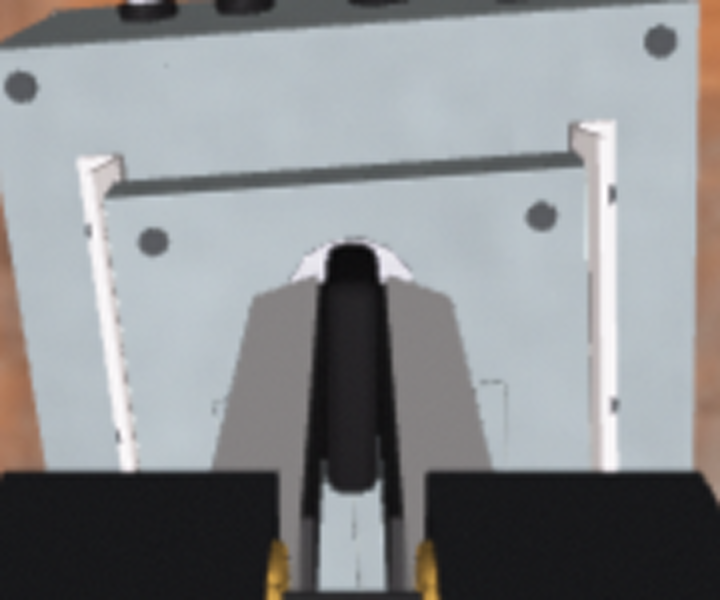

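The cover is now parallel to the case and sits between the guides in view. Checking its position numerically.

Run:
```python
from cov import *
f=lambda c:(c[0]/4+165-.4,c[1]/4+150-.4)
W=meas("9",[(215,240,202,222),(211,240,287,305),(210,218,215,300)],[f((104,197)),f((585,166))])
print(W.round(4));v=W[1]-W[0];y=np.arctan2(-v[0],v[1]);print("len",np.linalg.norm(v),"yaw",np.degrees(y))
c=W.mean(0)[:2]+.055*np.array([np.cos(y),np.sin(y)])
th=np.radians(7.86);R=np.array([[np.cos(th),-np.sin(th)],[np.sin(th),np.cos(th)]])
print("center",c,"in home frame",R.T@(c-[.50103,-.06054]))
b,D,K,T=load("wrist","9")
# guide flare top edge (outer white strip) inner-edge at near ends; deck corner
for u,z in(((78,160),.084),((124,155),.076),((615,121),.084),((570,124),.076),((697,5),.07)):
  print(u,(R.T@(onplane(K,T,f(u),z)[:2]-[.49558,-.06129])).round(4))
```

```text
slopes x,y deg [-20.73  -2.1 ] z 0.1005 res 0.0056
[[ 0.4344 -0.1132  0.1085]
 [ 0.4227 -0.0277  0.1096]]
len 0.08622983347724542 yaw 7.814141499982308
center [ 0.48300643 -0.06296903] in home frame [-1.81864192e-02  5.85662633e-05]
(78, 160) [-0.0686 -0.0534]
(124, 155) [-0.0669 -0.0459]
(615, 121) [-0.0689  0.0543]
(570, 124) [-0.0669  0.0469]
(697, 5) [-0.0887  0.0745]
```

Run:
```python
from cov import *
f=lambda c:(c[0]/4+165-.4,c[1]/4+150-.4)
b,D,K,T=load("wrist","9");P=cloud(K,T,D);print(P[212:216,210:216,2].round(4)[0],P[208,285:295,2].round(4))
W=np.array([onplane(K,T,f(u),.0993) for u in((104,197),(585,166))])
v=W[1]-W[0];y=np.arctan2(-v[0],v[1]);print("len",np.linalg.norm(v),"yaw",np.degrees(y))
c=W.mean(0)[:2]+.055*np.array([np.cos(y),np.sin(y)])
th=np.radians(7.86);R=np.array([[np.cos(th),-np.sin(th)],[np.sin(th),np.cos(th)]])
print("center",c,"in home frame",R.T@(c-[.50103,-.06054]))
```

```text
[0.0995 0.0988 0.0983 0.0987 0.0986 0.0998] [0.0982 0.1008 0.0999 0.0985 0.1    0.0994 0.0997 0.0985 0.0993 0.0986]
len 0.09057310344157374 yaw 7.595414625528573
center [ 0.48591361 -0.06293232] in home frame [-0.01530153 -0.00030264]
```

The cover centre is 15.3 mm short of home, 0.3 mm off laterally and parallel. Lowering slowly.

Emit:
step_arm --plan '[0,0,-0.003,0,0,0,-1,0.001,0,-0.006,0,0,0,-1,0.001,0,-0.009,0,0,0,-1,0.001,0,-0.011,0,0,0,-1,0.001,0,-0.013,0,0,0,-1,0.001,0,-0.0145,0,0,0,-1,0.001,0,-0.0155,0,0,0,-1,0.001,0,-0.0155,0,0,0,-1]'

```text
time_s: 10.3
ee_pos: [0.4526, -0.0673, 0.087]
ee_rot: [[0.998, -0.0, -0.066], [0.066, 0.0, 0.998], [-0.0, -1.0, 0.0]]
wrist_force: [-0.8, 0.4, -2.9]
width: 0.09
```

Run:
```python
from h import *
s,b,D,K,T=snap("wrist","10");print(s["time_s"],np.round(s["ee_pos"],4),s["width"],s["wrist_force"],s["wrist_torque"])
cv2.imwrite("pics/crop10.png",cv2.resize(b[150:300,165:345],None,fx=4,fy=4,interpolation=cv2.INTER_CUBIC))
```

```text
10.3 [ 0.4526 -0.0673  0.087 ] 0.08964630324826602 [-0.77623158  0.44892005 -2.92118674] [-0.02287694  0.12416786 -0.01594573]
```

View pics/crop10.png

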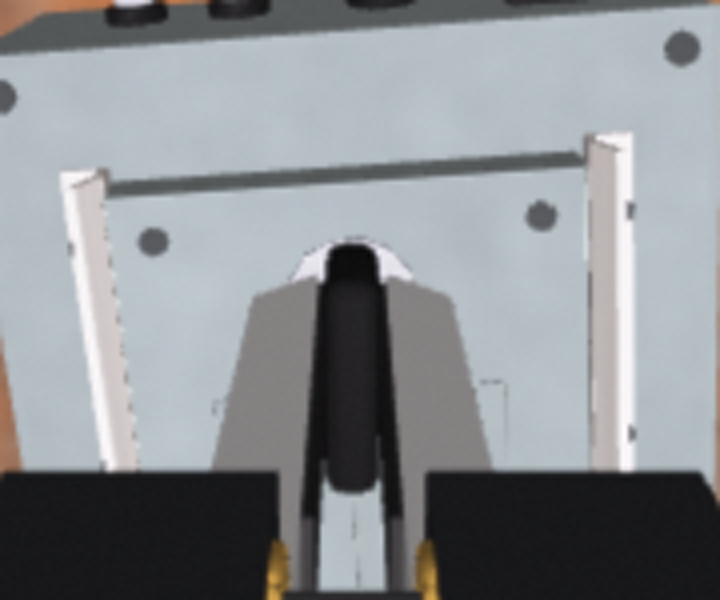

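The cover is in between the guides, about 2 mm above the deck, with no contact force yet. Lowering by feel.

Emit:
step_arm --plan '[0,0,-0.0005,0,0,0,-1,0,0,-0.001,0,0,0,-1,0,0,-0.0015,0,0,0,-1,0,0,-0.002,0,0,0,-1,0,0,-0.0025,0,0,0,-1,0,0,-0.0025,0,0,0,-1,0,0,-0.0025,0,0,0,-1,0,0,-0.0025,0,0,0,-1]'

```text
time_s: 11.15
ee_pos: [0.4527, -0.0673, 0.0846]
ee_rot: [[0.998, 0.0, -0.066], [0.066, 0.0, 0.998], [0.0, -1.0, -0.0]]
wrist_force: [-0.4, 0.1, -1.4]
width: 0.092
```

Emit:
step_arm --plan '[0,0,-0.0005,0,0,0,-1,0,0,-0.001,0,0,0,-1,0,0,-0.0015,0,0,0,-1,0,0,-0.0015,0,0,0,-1,0,0,-0.0015,0,0,1,-1,0,0,-0.0015,0,0,2,-1,0,0,-0.0015,0,0,3,-1,0,0,-0.0015,0,0,4,-1]'

```text
time_s: 11.95
ee_pos: [0.4529, -0.0676, 0.0835]
ee_rot: [[0.991, 0.001, -0.136], [0.136, -0.0, 0.991], [0.001, -1.0, -0.001]]
wrist_force: [-2.2, -1.0, 7.7]
width: 0.09
```

Run:
```python
from h import *
s,b,D,K,T=snap("wrist","11");print(s["time_s"],np.round(s["ee_pos"],4),s["ee_rot"][1,0] if hasattr(s["ee_rot"],"shape") else s["ee_rot"][1][0],s["width"],np.round(s["wrist_force"],2),np.round(s["wrist_torque"],3))
P=cloud(K,T,D)
cv2.imwrite("pics/crop11.png",cv2.resize(b[150:300,165:345],None,fx=4,fy=4,interpolation=cv2.INTER_CUBIC))
```

```text
11.95 [ 0.4529 -0.0676  0.0835] 0.13584030554307247 0.09028056721367032 [-2.22 -1.01  7.7 ] [-0.259  0.566 -0.058]
```

View pics/crop11.png

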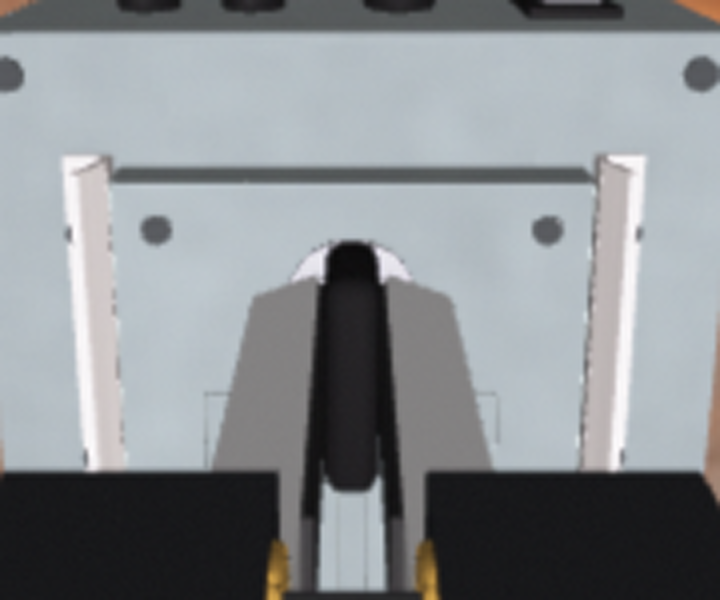

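The cover lies on the deck, square to the guides (back edge on crop row 183, level). I'll ease off slightly and slide along case +x.

Emit:
step_arm --plan '[0,0,0.0006,0,0,0.2,-1,0.002,0.0003,0.0008,0,0,0.2,-1,0.004,0.0006,0.0008,0,0,0.2,-1,0.006,0.0008,0.0008,0,0,0.2,-1,0.008,0.0011,0.0008,0,0,0.2,-1,0.009,0.0013,0.0008,0,0,0.2,-1,0.01,0.0014,0.0008,0,0,0.2,-1,0.01,0.0014,0.0008,0,0,0.2,-1]'

```text
time_s: 12.8
ee_pos: [0.4628, -0.0659, 0.0838]
ee_rot: [[0.99, 0.0, -0.139], [0.139, 0.0, 0.99], [0.0, -1.0, 0.0]]
wrist_force: [-2.3, 0.6, 3.7]
width: 0.094
```

Run:
```python
from h import *
s,b,D,K,T=snap("wrist","12");print(s["time_s"],np.round(s["ee_pos"],4),s["width"],np.round(s["wrist_force"],2),np.round(s["wrist_torque"],3))
cv2.imwrite("pics/crop12.png",cv2.resize(b[150:300,165:345],None,fx=4,fy=4,interpolation=cv2.INTER_CUBIC))
```

```text
12.8 [ 0.4628 -0.0659  0.0838] 0.0938817037858563 [-2.28  0.58  3.75] [0.009 0.486 0.034]
```

View pics/crop12.png

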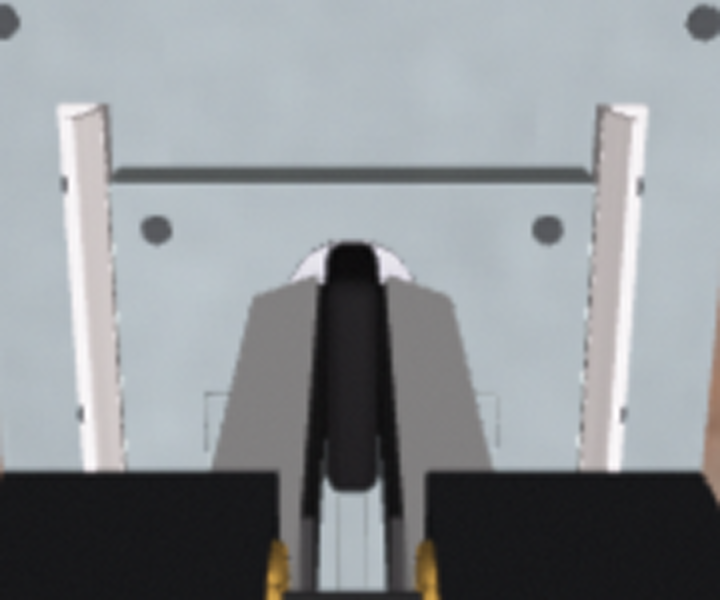

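It slid 10 mm smoothly at about 2 N. Now slowly on to the butt.

Emit:
step_arm --plan '[0.001,0.0001,0,0,0,0,-1,0.0015,0.0002,0,0,0,0,-1,0.002,0.0003,0,0,0,0,-1,0.0025,0.0003,0,0,0,0,-1,0.003,0.0004,0,0,0,0,-1,0.0035,0.0005,0,0,0,0,-1,0.0035,0.0005,0,0,0,0,-1,0.0035,0.0005,0,0,0,0,-1]'

```text
time_s: 13.65
ee_pos: [0.4662, -0.0655, 0.0839]
ee_rot: [[0.99, 0.0, -0.139], [0.139, -0.0, 0.99], [0.0, -1.0, -0.0]]
wrist_force: [-2.1, -0.9, 3.7]
width: 0.091
```

Emit:
step_arm --plan '[0.0004,0.0001,0,0,0,0,-1,0.0008,0.0001,0,0,0,0,-1,0.0012,0.0002,0,0,0,0,-1,0.0012,0.0002,0,0,0,0,-1,0.0012,0.0002,0,0,0,0,-1,0.0012,0.0002,0,0,0,0,-1,0.0012,0.0002,0,0,0,0,-1,0.0012,0.0002,0,0,0,0,-1]'

```text
time_s: 14.45
ee_pos: [0.4668, -0.0653, 0.0836]
ee_rot: [[0.99, -0.002, -0.139], [0.139, -0.0, 0.99], [-0.002, -1.0, 0.0]]
wrist_force: [-6.5, -2.2, 4.8]
width: 0.092
```

Emit:
step_arm --plan '[0.0004,0,0,0,0,0,-1,0.0008,0.0001,0,0,0,0,-1,0.0012,0.0001,0,0,0,0,-1,0.0012,0.0001,0,0,0,0,-1,0.0012,0.0001,0,0,0,0,-1,0.0012,0.0001,0,0,0,0,-1,0.0012,0.0001,0,0,0,0,-1,0.0012,0.0001,0,0,0,0,-1]'

```text
time_s: 15.25
ee_pos: [0.4671, -0.0652, 0.0832]
ee_rot: [[0.99, -0.004, -0.139], [0.139, 0.0, 0.99], [-0.004, -1.0, 0.001]]
wrist_force: [-10.7, -1.9, 5.6]
width: 0.09
```

Run:
```python
from h import *
s,b,D,K,T=snap("wrist","13");print(s["time_s"],np.round(s["ee_pos"],4),s["width"],np.round(s["wrist_force"],2),np.round(s["wrist_torque"],3))
cv2.imwrite("pics/crop13.png",cv2.resize(b[140:300,155:355],None,fx=4,fy=3.7,interpolation=cv2.INTER_CUBIC))
P=cloud(K,T,D)
print(P[198:212,200:205].reshape(-1,3).mean(0),P[198:212,295:300].reshape(-1,3).mean(0))
s,b,D,K,T=snap("scene","13")
cv2.imwrite("pics/crop13s.png",cv2.resize(b[150:240,180:280],None,fx=6,fy=6,interpolation=cv2.INTER_CUBIC))
```

```text
15.25 [ 0.4671 -0.0652  0.0832] 0.08974008741743912 [-10.68  -1.92   5.63] [-0.556  2.363 -0.031]
[ 0.45927904 -0.10476947  0.08198585] [ 0.4495052  -0.03382703  0.08162476]
```

View pics/crop13.png

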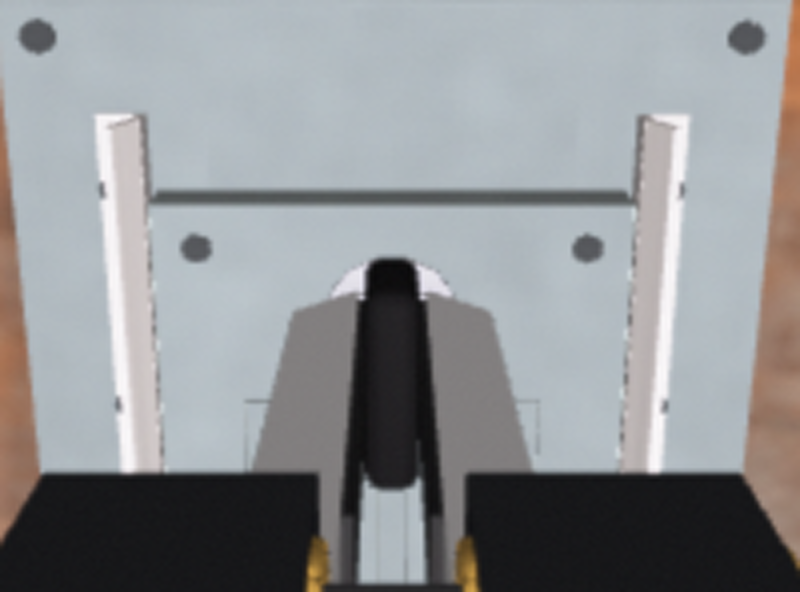

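View pics/crop13s.png

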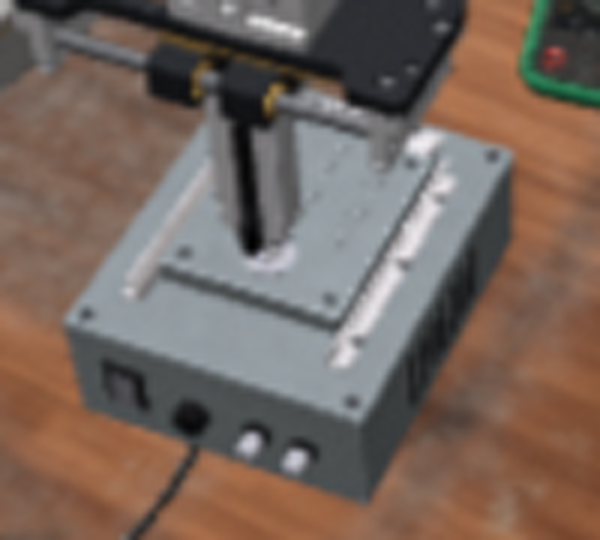

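It butts: force rises to 10.7 N with little motion. A numerical check of the position follows.

Run:
```python
from cov import *
f=lambda c:(c[0]/4+155-.4,c[1]/3.7+140-.4)
b,D,K,T=load("wrist","13")
th=np.radians(7.86);R=np.array([[np.cos(th),-np.sin(th)],[np.sin(th),np.cos(th)]])
g=lambda u,z:(R.T@(onplane(K,T,f(u),z)[:2]-[.50103,-.06054])*1e3).round(1)
print("cover back corners",g((153,205),.082),g((633,205),.082),"bottom",g((160,191),.07),g((628,191),.07))
print("guide tops near end",g((95,115),.084),g((690,115),.084),"foot",g((146,113),.076),g((638,113),.076))
```

```text
cover back corners [-54.9 -44.6] [-55.   44.9] bottom [-54.4 -45.7] [-54.6  46.5]
guide tops near end [-73.7 -53.6] [-73.9  53.7] foot [-72.5 -46.1] [-72.7  46.1]
```

The cover centre is at home within 1 mm in both axes and flat (top at 0.082). Now I relax the push and press the wing down.

Emit:
step_arm --plan '[-0.0006,-0.0001,0,0,0,0,-1,-0.0012,-0.0002,0,0,0,0,-1,-0.0012,-0.0002,-0.002,0,0,0,-1,-0.0012,-0.0002,-0.004,0,0,0,-1,-0.0012,-0.0002,-0.006,0,0,0,-1,-0.0012,-0.0002,-0.008,0,0,0,-1,-0.0012,-0.0002,-0.01,0,0,0,-1,-0.0012,-0.0002,-0.01,0,0,0,-1]'

```text
time_s: 16.15
ee_pos: [0.4669, -0.0653, 0.0739]
ee_rot: [[0.99, -0.001, -0.139], [0.139, 0.0, 0.99], [-0.001, -1.0, 0.0]]
wrist_force: [-8.8, 0.3, 10.9]
width: 0.091
```

Run:
```python
from h import *
s,b,D,K,T=snap("wrist","14");print(s["time_s"],np.round(s["ee_pos"],4),s["width"],np.round(s["wrist_force"],2),np.round(s["wrist_torque"],3))
P=cloud(K,T,D)
cv2.imwrite("pics/crop14.png",cv2.resize(b[140:300,155:355],None,fx=4,fy=3.7,interpolation=cv2.INTER_CUBIC))
for r in range(206,250,4):print(r,P[r,253].round(4),P[r,246].round(4))
```

```text
16.15 [ 0.4669 -0.0653  0.0739] 0.09120437219508587 [-8.75  0.33 10.88] [-0.073  1.805 -0.053]
206 [ 0.4519 -0.0671  0.0817] [ 0.4526 -0.0721  0.0818]
210 [ 0.4507 -0.0673  0.0937] [ 0.4556 -0.0717  0.082 ]
214 [ 0.4509 -0.0673  0.1011] [ 0.4545 -0.0716  0.093 ]
218 [ 0.4505 -0.0674  0.1091] [ 0.4536 -0.0715  0.1028]
222 [ 0.4529 -0.0671  0.1099] [ 0.4538 -0.0714  0.109 ]
226 [ 0.4553 -0.0667  0.1106] [ 0.4565 -0.071   0.1091]
230 [ 0.4577 -0.0664  0.1111] [ 0.4593 -0.0706  0.1089]
234 [ 0.4603 -0.066   0.1112] [ 0.4621 -0.0703  0.1086]
238 [ 0.4627 -0.0657  0.1119] [ 0.4648 -0.0699  0.1088]
242 [ 0.4654 -0.0653  0.1119] [ 0.4669 -0.0696  0.1101]
246 [ 0.4683 -0.0649  0.1117] [ 0.4705 -0.0691  0.1086]
```

View pics/crop14.png

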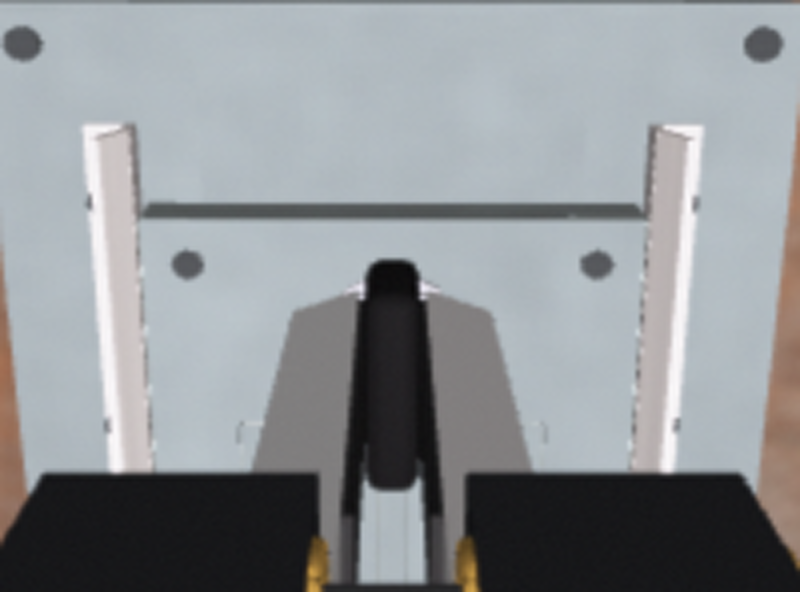

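Wing top is 0.1117, so it is pushed about 10.6 mm at 11-12 N. Down to the firm bottom, easing x a little.

Emit:
step_arm --plan '[-0.0005,0,-0.001,0,0,0,-1,-0.001,0,-0.002,0,0,0,-1,-0.001,0,-0.003,0,0,0,-1,-0.001,0,-0.004,0,0,0,-1,-0.001,0,-0.0045,0,0,0,-1,-0.001,0,-0.0045,0,0,0,-1,-0.001,0,-0.0045,0,0,0,-1,-0.001,0,-0.0045,0,0,0,-1]'

```text
time_s: 17.0
ee_pos: [0.4668, -0.0654, 0.0704]
ee_rot: [[0.99, 0.001, -0.139], [0.139, -0.0, 0.99], [0.001, -1.0, -0.0]]
wrist_force: [-7.8, 1.0, 18.3]
width: 0.09
```

Run:
```python
from h import *
s=manip.read_state();print(s["time_s"],np.round(s["ee_pos"],4),s["width"],np.round(s["wrist_force"],2),np.round(s["wrist_torque"],3),np.round(s["joint_pos"],1))
```

```text
17.0 [ 0.4668 -0.0654  0.0704] 0.08967578232763529 [-7.76  0.98 18.34] [0.125 1.572 0.01 ] [ -12.4   15.1  106.6    0.    58.2 -110.4]
```

At the bottom: 18 N and motion has stopped. The grasp sits about 2.5 mm behind the fastener axis, so I turn clockwise while following that small arc.

Emit:
step_arm --plan '[0,0.0002,0,0,0,-5,-1,0,0.0004,0,0,0,-10,-1,0,0.0006,0,0,0,-15,-1,0,0.0008,0,0,0,-20,-1,0.0001,0.001,0,0,0,-25,-1,0.0002,0.0012,0,0,0,-30,-1,0.0003,0.0014,0,0,0,-35,-1,0.0003,0.0015,0,0,0,-40,-1]'

```text
time_s: 17.8
ee_pos: [0.4673, -0.0632, 0.0704]
ee_rot: [[0.846, 0.002, 0.533], [-0.533, 0.001, 0.846], [0.001, -1.0, 0.002]]
wrist_force: [-4.8, 7.1, 18.0]
width: 0.088
```

Run:
```python
from h import *
s,b,D,K,T=snap("wrist","15");print(s["time_s"],np.round(s["ee_pos"],4),np.degrees(np.arctan2(s["ee_rot"][1][0],s["ee_rot"][0][0])),s["width"],np.round(s["wrist_force"],2),np.round(s["wrist_torque"],3),np.round(s["joint_pos"],1))
```

```text
17.8 [ 0.4673 -0.0632  0.0704] -32.23795254627506 0.088116302774341 [-4.8   7.11 17.99] [1.491 1.14  0.038] [-1.220e+01  1.510e+01  1.066e+02  1.000e-01  5.820e+01 -7.000e+01]
```

View pics/wrist15.png

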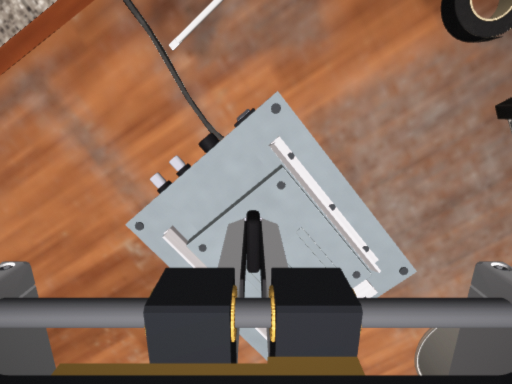

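Turned 40° with a near-zero moment. Continuing to about 58°.

Emit:
step_arm --plan '[0,0.0005,0,0,0,-3,-1,0,0.0008,0,0,0,-6,-1,0,0.001,0,0,0,-9,-1,0,0.0012,0,0,0,-12,-1,0,0.0013,0,0,0,-15,-1,0,0.0014,0,0,0,-18,-1,0,0.0014,0,0,0,-18,-1,0,0.0014,0,0,0,-18,-1]'

```text
time_s: 18.65
ee_pos: [0.4679, -0.0621, 0.0705]
ee_rot: [[0.642, 0.003, 0.766], [-0.767, 0.0, 0.642], [0.002, -1.0, 0.003]]
wrist_force: [-1.4, 4.4, 13.0]
width: 0.093
```

```bash
cat > st.py <<'E'
from h import *
s=manip.read_state();print(s["time_s"],np.round(s["ee_pos"],4),"yaw",np.degrees(np.arctan2(s["ee_rot"][1][0],s["ee_rot"][0][0])).round(2),s["width"],np.round(s["wrist_force"],2),np.round(s["wrist_torque"],3),np.round(s["effort"],2)[-1],np.round(s["joint_pos"],1)[-1])
E
python3 st.py
```

```text
18.65 [ 0.4679 -0.0621  0.0705] yaw -50.04 0.09288543684911078 [-1.44  4.41 13.  ] [ 0.676  0.343 -0.02 ] 0.06 -52.0
```

Emit:
step_arm --plan '[0.0001,0.0001,-0.0005,0,0,-2,-1,0.0002,0.0002,-0.001,0,0,-4,-1,0.0003,0.0003,-0.001,0,0,-6,-1,0.0003,0.0003,-0.001,0,0,-8,-1,0.0004,0.0004,-0.001,0,0,-10,-1,0.0005,0.0005,-0.001,0,0,-12,-1,0.0005,0.0005,-0.001,0,0,-12,-1,0.0005,0.0005,-0.001,0,0,-12,-1]'

```text
time_s: 19.45
ee_pos: [0.4687, -0.0617, 0.0703]
ee_rot: [[0.469, 0.004, 0.883], [-0.883, 0.0, 0.469], [0.002, -1.0, 0.003]]
wrist_force: [-5.1, 4.3, 24.6]
width: 0.092
```

```bash
python3 st.py
```

```text
19.45 [ 0.4687 -0.0617  0.0703] yaw -62.04 0.09230872969916924 [-5.08  4.3  24.57] [ 0.832  1.162 -0.084] 0.02 -40.0
```

Emit:
step_arm --plan '[0,0.0001,0.0005,0,0,-2,-1,0,0.0001,0.0005,0,0,-4,-1,0.0001,0.0002,0.0005,0,0,-6,-1,0.0001,0.0002,0.0005,0,0,-8,-1,0.0002,0.0003,0.0005,0,0,-10,-1,0.0002,0.0003,0.0005,0,0,-10,-1,0.0002,0.0003,0.0005,0,0,-10,-1,0.0002,0.0003,0.0005,0,0,-10,-1]'

```text
time_s: 20.25
ee_pos: [0.469, -0.0615, 0.0704]
ee_rot: [[0.309, 0.004, 0.951], [-0.951, -0.0, 0.309], [0.001, -1.0, 0.004]]
wrist_force: [-0.7, 2.9, 18.3]
width: 0.093
```

```bash
python3 st.py
```

```text
20.25 [ 0.469  -0.0615  0.0704] yaw -72.02 0.09302684059646822 [-0.69  2.93 18.34] [0.641 0.29  0.215] 0.15 -29.9
```

θ≈80° and the moment has risen to 0.215. One more small step to tell the stop from friction.

Emit:
step_arm --plan '[0,0,0,0,0,-0.5,-1,0,0,0,0,0,-1,-1,0,0,0,0,0,-1.5,-1,0,0,0,0,0,-2,-1,0,0,0,0,0,-2,-1,0,0,0,0,0,-2,-1,0,0,0,0,0,-2,-1,0,0,0,0,0,-2,-1]'

```text
time_s: 21.05
ee_pos: [0.4691, -0.0615, 0.0704]
ee_rot: [[0.276, 0.004, 0.961], [-0.961, -0.0, 0.276], [0.001, -1.0, 0.004]]
wrist_force: [-0.5, 4.0, 17.2]
width: 0.087
```

```bash
python3 st.py
python3 - <<'E'
from h import *
s,b,D,K,T=snap("wrist","16")
cv2.imwrite("pics/crop16.png",cv2.resize(b[120:300,155:355],None,fx=4,fy=3.3,interpolation=cv2.INTER_CUBIC))
E
python3 st.py
```

```text
21.05 [ 0.4691 -0.0615  0.0704] yaw -74.0 0.08727617858731516 [-0.55  4.03 17.16] [0.691 0.167 0.398] 0.4 -28.0
21.1 [ 0.4691 -0.0614  0.0704] yaw -73.99 0.0895917901512158 [ 0.06  3.6  16.49] [0.652 0.171 0.412] 0.4 -28.0
```

View pics/crop16.png

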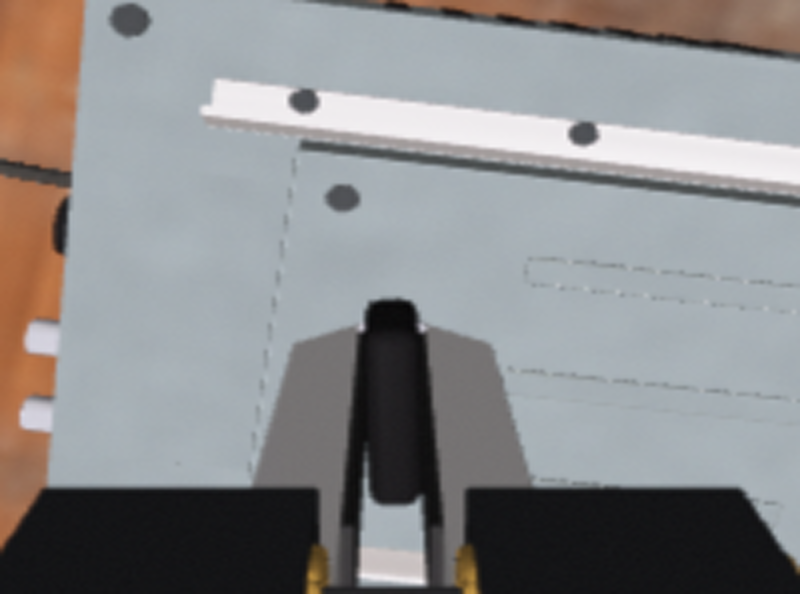

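The moment rose linearly to 0.40 Nm for 2° more, so this is the stop, at about 79°. I'll ease back 2° and let go.

Emit:
step_arm --plan '[0,0,0,0,0,1,-1,0,0,0,0,0,2,-1,0,0,0,0,0,2,-0.5,0,0,0,0,0,2,-0.2,0,0,0,0,0,2,-0.2,0,0,0,0,0,2,-0.2,0,0,0,0,0,2,-0.2,0,0,0,0,0,2,-0.2]'

```text
time_s: 21.9
ee_pos: [0.4673, -0.0616, 0.0686]
ee_rot: [[0.309, -0.0, 0.951], [-0.951, 0.0, 0.309], [-0.0, -1.0, -0.0]]
wrist_force: [0.6, -0.1, 0.7]
width: 0.398
```

```bash
python3 st.py
```

```text
21.9 [ 0.4673 -0.0616  0.0686] yaw -72.03 0.3980555766645286 [ 0.57 -0.13  0.66] [-0.121  0.038 -0.046] -0.0 -29.9
```

Released, and forces are zero. I'll lift clear and look.

Emit:
step_arm --plan '[0,0,0.01,0,0,0,-0.2,0,0,0.025,0,0,0,-0.2,0,0,0.045,0,0,0,0,0,0,0.07,0,0,0,0,-0.01,0,0.09,0,0,0,0.2,-0.02,0,0.1,0,0,0,0.4,-0.02,0,0.1,0,0,0,0.4,-0.02,0,0.1,0,0,0,0.4]'

```text
time_s: 22.7
ee_pos: [0.4476, -0.0617, 0.169]
ee_rot: [[0.308, 0.001, 0.951], [-0.951, -0.0, 0.308], [0.0, -1.0, 0.001]]
wrist_force: [-0.0, -1.0, 0.1]
width: 0.7
```

```bash
python3 st.py
python3 - <<'E'
from h import *
s,b,D,K,T=snap("wrist","17")
cv2.imwrite("pics/crop17.png",cv2.resize(b[100:300,135:365],None,fx=3.4,fy=3,interpolation=cv2.INTER_CUBIC))
P=cloud(K,T,D);m=(b.max(2)<50)&(np.hypot(P[...,0]-.4693,P[...,1]+.0649)<.03)&(P[...,2]>.1)
Q=P[m];print(len(Q),np.percentile(Q[:,2],[5,50,95]));q=Q[:,:2]-Q[:,:2].mean(0);w,v=np.linalg.eigh(q.T@q);print("wing axis",np.degrees(np.arctan2(v[1,1],v[0,1]))%180,Q.mean(0),np.ptp(q@v,axis=0))
E
```

```text
22.7 [ 0.4476 -0.0617  0.169 ] yaw -72.04 0.6996863576953913 [-0.04 -1.    0.12] [-0.019  0.01  -0.016] -0.01 -30.5
1878 [0.11193216 0.24524205 0.30316174]
wing axis 81.0967482634941 [ 0.47539668 -0.04935997  0.23282592] [0.02248423 0.04513616]
```

View pics/crop17.png

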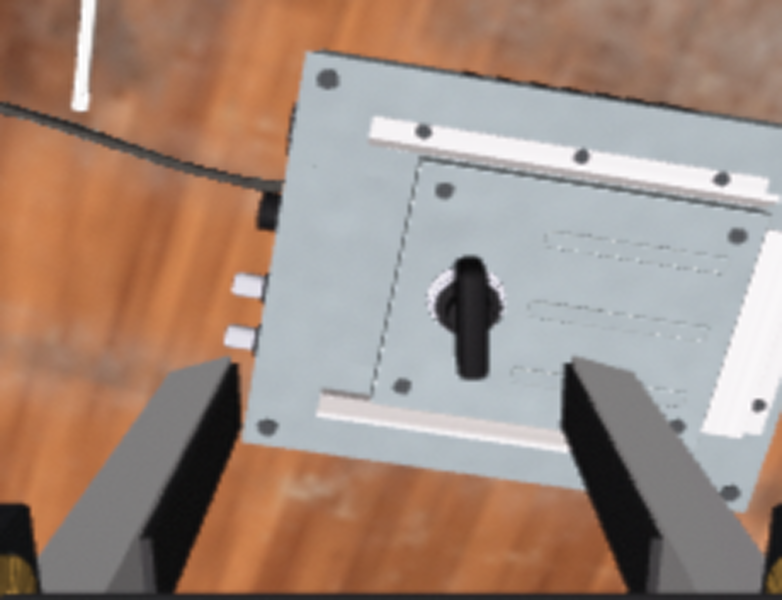

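The wing stands across the cover at crop (470,318). Now its height and angle.

Run:
```python
from h import *
b,D,K,T=load("wrist","17");P=cloud(K,T,D)
m=(b.max(2)<50)&(P[...,2]>.105)&(P[...,2]<.125)&(np.hypot(P[...,0]-.4693,P[...,1]+.0649)<.026)
Q=P[m];print(len(Q),np.percentile(Q[:,2],[5,25,50,75,95]).round(4));q=Q[:,:2]-Q[:,:2].mean(0);w,v=np.linalg.eigh(q.T@q);print("wing axis",np.degrees(np.arctan2(v[1,1],v[0,1]))%180,Q.mean(0),np.ptp(q@v,axis=0))
c=P[int(100+250/3):int(100+300/3),int(135+520/3.4):int(135+560/3.4),2];print("cover top",np.nanmedian(c)); 
d=P[int(100+200/3):int(100+330/3),int(135+330/3.4):int(135+370/3.4),2];print("deck",np.nanmedian(d))
f=lambda c:(c[0]/3.4+135-.4,c[1]/3+100-.4)
th=np.radians(7.86);R=np.array([[np.cos(th),-np.sin(th)],[np.sin(th),np.cos(th)]])
for u in((420,160),(373,397)):print((R.T@(onplane(K,T,f(u),.082)[:2]-[.50103,-.06054])*1e3).round(1))
s,b,D,K,T=snap("scene","17");P=cloud(K,T,D);print("capacitor",dep(K,T,(309,192),D),"tape",dep(K,T,(151,180),D))
```

```text
331 [0.11   0.1123 0.1132 0.1137 0.1144]
wing axis 109.82167881832402 [ 0.4682727  -0.06228842  0.11280034] [0.00892827 0.03606468]
cover top 0.08147054645742113
deck 0.06942538931555217
[-54.9  46. ]
[-54.2 -42.8]
capacitor [ 0.62987902 -0.25128548  0.03433931] tape [0.4405335  0.19752835 0.02038455]
```

The wing angle is about 78° (1.36 rad). Its top at ≈0.1135 suggests a push of ≈8.5-9 mm. I want a closer look to separate the detent (0.114) from a merely rested bar (0.1113).

Emit:
step_arm --plan '[0,0,-0.01,0,0,0,0.4,0,0,-0.02,0,0,0,0.4,0,0,-0.03,0,0,0,0.4,0,0,-0.04,0,0,0,0.4,0,0,-0.04,0,0,0,0.4,0,0,-0.04,0,0,0,0.4,0,0,-0.04,0,0,0,0.4,0,0,-0.04,0,0,0,0.4]'

```text
time_s: 23.6
ee_pos: [0.4476, -0.0617, 0.1292]
ee_rot: [[0.308, 0.001, 0.951], [-0.951, -0.0, 0.308], [0.0, -1.0, 0.001]]
wrist_force: [-0.1, -0.0, 0.9]
width: 0.7
```

Run:
```python
from h import *
zs=[];cs=[]
for i in range(4):
    s,b,D,K,T=snap("wrist","18%d"%i);P=cloud(K,T,D)
    loc=P[...,:2]-[.4693,-.0649];a=np.radians(-70.2);l=loc@[np.cos(a),np.sin(a)];t=loc@[-np.sin(a),np.cos(a)]
    m=(b.max(2)<60)&(abs(l)<.014)&(abs(t)<.003)&(P[...,2]>.1)&(P[...,2]<.13);zs.append(np.median(P[m][:,2]))
    th=np.radians(7.86);x=loc@[np.cos(th),np.sin(th)];y=loc@[-np.sin(th),np.cos(th)]
    m2=(x>-.02)&(x<.06)&(abs(y)<.043)&(np.hypot(x,y)>.016)&(P[...,2]>.076)&(P[...,2]<.09);cs.append(np.median(P[m2][:,2]))
print(m.sum(),m2.sum(),np.round(zs,4),np.round(cs,4),"wing top above cover",np.mean(zs)-np.mean(cs),"=> push",.0403-(np.mean(zs)-np.mean(cs)))
b14,D,K,T=load("wrist","14");P=cloud(K,T,D);loc=P[...,:2]-[.4693,-.0649];a=np.radians(7.9);l=loc@[np.cos(a),np.sin(a)];t=loc@[-np.sin(a),np.cos(a)]
m=(abs(l)<.014)&(abs(t)<.003)&(P[...,2]>.1)&(P[...,2]<.13);print("ref push~10.5:",np.median(P[m][:,2]))
cv2.imwrite("pics/crop18.png",cv2.resize(b[140:340,155:355],None,fx=3,fy=3))
```

```text
219 5271 [0.1135 0.1136 0.1136 0.1136] [0.0816 0.0816 0.0816 0.0816] wing top above cover 0.03194535031816506 => push 0.008354649681834941
ref push~10.5: 0.11121643598755641
```

View pics/crop18.png

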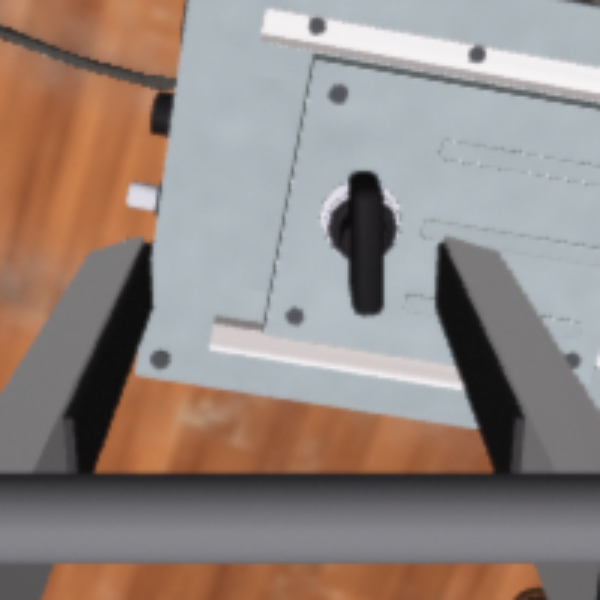

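Push measures 8.35 mm against the detent's 8.3 mm, so it is locked. I'll lift away, then hand in.

Emit:
step_arm --plan '[0,0,0.02,0,0,0,0.4,0,0,0.05,0,0,0,0.4,0,0,0.08,0,0,0,0.4,0,0,0.1,0,0,0,0.4,0,0,0.1,0,0,0,0.4,0,0,0.1,0,0,0,0.4,0,0,0.1,0,0,0,0.4,0,0,0.1,0,0,0,0.4]'

```text
time_s: 24.6
ee_pos: [0.447, -0.0616, 0.2278]
ee_rot: [[0.308, -0.002, 0.951], [-0.951, 0.0, 0.308], [-0.001, -1.0, -0.001]]
wrist_force: [0.3, -0.3, 0.2]
width: 0.702
```

```bash
python3 st.py; python3 -c "
from workcell import manip
print(manip.close_job())"
```

```text
24.6 [ 0.447  -0.0616  0.2278] yaw -72.03 0.7017256459096637 [ 0.32 -0.32  0.17] [-0.064  0.055  0.013] -0.0 -30.5
the job is handed in; nothing more can be done
None
```

The grey cover is back on the power unit, home under the keeper strip, and its fastener is locked in the detent. I handed the job in at about 24.6 s; it returned no verdict.

**How it went:** I carried the cover by its wing, laid it flat between the guides, and slid it along case +x until it butted at about 11 N. I pressed the wing to its firm bottom (about 18 N, 25 N at most). Then I turned it clockwise to its stop at about 79°, eased back 2° and let go.

**Last checks:**
- **Cover:** it was within about 1 mm of home once butted. In a picture after release the back edge was still within 1 mm of its home line, with the top 12 mm above the deck.
- **Fastener:** the wing is turned about 78° (1.36 rad). The push joint measures about 8.35 mm, against 8.3 mm for the detent.
- **Bystanders:** the capacitor reads where it first did. The tape roll check was coarse (one depth pixel per picture, not the same one), but the arm never worked near it.
- **Robot:** the gripper is clear and the wrist forces are near zero.

**What disagreed or went wrong:**
- **Fingertips:** the cameras showed them about 20 mm behind the reported TCP, not 17 mm ahead of it. My first grasp therefore closed on air above the wing, and I regrasped using the measured offset.
- **Cover yaw:** it twisted about 4° on its fastener during the swing. I corrected this before lowering it.
- **Stop moment:** confirming the stop took the moment to about 0.4 Nm, above the 0.25 Nm you called plenty.

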